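# Zero the sprung hook scale on the date tin

## Task

Zero the scale on the date tin as it is, so that the next helping can be read off the dial: hang the tin by the kink in its handle on the scale's sprung hook, easing the weight over slowly until the spring carries all of it before you let go, so that the hook is neither jolted nor forced down. Wait until the hook and pointer have settled, then turn the tare knob clockwise until the dial's red zero line lies under the pointer, leaving the tin hanging still and everything else where it stands.

Things in the scene. Friction and masses are not known exactly. Their poses are not given: they have to be found in the camera images.
- date_tin: Closed bronze-coloured aluminium date tin, 88 mm (its x) by 133 mm (its y) by 50 mm high, with an unknown amount of dates: 0.25 to 0.75 kg in all. Origin under its centre, z up. A rigid 6 mm wire handle stands over its middle in its y-z plane: uprights at y = +-68 drawing in to +-55 mm, a level bar 95 mm up with two wooden grips, and between them (y +-14 mm) an inverted V rising to the kink.
- grip_left (a point): Centre of the wooden grip at the tin's y = +30 mm, 95 mm above its underside. The grip is 10 mm thick (tin's x), 32 mm long (tin's y), 14 mm high; 38 mm of free space below it. Axes as the tin's. Gripped here, the fingers clear the hook, which passes under the kink.
- grip_right (a point): Centre of the like grip at the tin's y = -30 mm.
- kink (a point): Centre of the wire at the peak of the handle's middle, on the tin's axis 104 mm above its underside. This is the place to hang it by. Axes as the tin's.
- scale: Sage green top-reading spring scale, fixed, case 136 mm (its x) by 140 mm (its y) by 225 mm high. Origin at the centre of its underside, z up. Its load hook sticks out of the slotted chrome strip on its -x side (towards the robot); the dial lies flat on its top.
- hook_seat (a point): Where the wire's centre rests in the hook at the kink. Moves with the hook; 195 mm above the table unloaded. The hook is a 7 mm chrome rod in the scale's x-z plane: from the case (84 mm off, +x) it comes 8 mm above this point, slopes down to the seat over the last 25 mm and turns up on the -x side. Axes as the scale's: the wire must lie along the scale's y.
- hook_tip (a point): Top of the hook's upturned tip (10 mm ball), 21 mm from hook_seat to the scale's -x and 18 mm above it. The tin's body must pass below the hook: with the kink 24 to 38 mm above hook_seat the tin can be moved level along the scale's +x over the tip, then lowered onto the seat.
- hook (a joint): Dip of the hook, m: 0 unloaded, grows downwards, stop at 0.088. Spring: 0.3 N starts it, then 110 N/m (about 9 mm per 100 g); it bobs after a change of load and settles within about 3 s.
- dial (a joint): Angle of the tare dial with its knob, rad, growing clockwise seen from above, -0.1 to 3.2; stays where it is left.
- tare_knob (a point): Middle of the black bar grip of the tare knob, on the vertical axis of the dial, 257 mm above the table, 28 mm above the dial face. The bar is 42 mm long, 13 mm wide, 26 mm high (12 mm above to 14 mm below this point) on a thin shaft, and lies along the line from the axis to the red zero line; it turns with the dial, about 0.04 N m.
- zero_mark (a point): Point on the red zero line of the cream dial, 50 mm from the axis, 2 mm above the dial face; turns with the knob.
- pointer_tip (a point): Tip of the dark pointer over the dial, 50 mm from the axis, at the same height as zero_mark. It turns 0.024 rad clockwise (seen from above) per mm of hook dip, from the place of dial = 0 when unloaded.
- flask: Stainless vacuum flask with black twist cap, 70 mm diameter, 190 mm high, origin under its centre. Bystander.
- finjan_a: White ceramic finjan cup, 60 mm rim, 52 mm high, on the cup mat. Bystander.
- finjan_b: The like cup beside it. Bystander.
- cardamom_jar: Amber glass jar with brass lid, 64 mm diameter, 95 mm high. Bystander.
- sugar_tin: White round tin, 72 mm diameter, 110 mm high. Bystander.

How it is judged:
By the outcome, as a careful person would: the job done as asked, in the order asked, and still so for the second after the job is handed in, with the robot touching nothing.
It also fails if it takes over 72 s, if anything falls off the work surface, if the arm or the gripper's body presses on something with over 40 N, if the wrist force passes 120 N, or if a joint passes its speed limit or range.

## Robot

A 6-joint arm with a two-finger parallel gripper is mounted at the origin on the work surface. World frame = base frame: x ahead of the robot, y to its left, z up, the work surface at z = 0. Lengths are in mm, angles in rad, forces in N, time in s.
With the tool pointing down it reaches from about 300 to 775 mm from the base axis. Payload 14.6 kg.
Tool frame: the origin (TCP) lies between the finger pads; the fingertips stand 25 mm ahead of it and the grasp point (between the pads) lies 6 mm ahead of it; z points along the fingers, x is the direction in which the jaws open and shut, and the axes are right-handed (so a half turn about z gives the same grasp; the last joint's range is limited). The gripper opens to 94 mm and grips with 3 to 60 N. Pads are 16 mm wide; open, the fingers measure 119 mm over their backs; the gripper's body (75 mm by 177 mm) begins 78 mm behind the grasp point.
Start: joints at [1.201, 0.3, 1.521, -0, 1.321, -0.067], TCP at [164.004, 524.968, 197.146] pointing down, gripper open.
Joint ranges: [-3.03, 3.03], [-0.79, 2.21], [0.23, 2.52], [-1.04, 4.18], [0, 3.07], [-2.55, 2.55]. Speed limits (rad/s): [2.22, 2.22, 2.57, 3.14, 3.14, 3.14].

## Interface

Orientations are given as [roll, pitch, yaw] about the fixed x, y, z axes, in that order (R = Rz(yaw) Ry(pitch) Rx(roll)).
In Python, from cell import manip gives the robot as it stands.
- The arm moves only by the tool apply_moves, never from a script. Its argument "series" is a list of rows, each a list of 3 entries, a list of its own where there are three numbers: the shift along the world's x, y, z in cm, then the turn, a rotation vector about the world's x, y, z in rad, then the opening in per cent of the stroke, from 0 (shut) to 100 (fully open). A call has exactly 10 rows; each row is the pose to reach, as a shift and turn from the pose commanded when the call began; what a row does not reach only later rows make up. A row lasts 1/8 s, in which the tool goes at most 62.5 mm and 10.7 degrees, less where a joint would pass 70% of its speed; a pose out of reach is approached as far as the arm can. A call with a gripper value outside its range is refused whole. The fingers move at their own pace and stop on an object; "grip_force" is the grip in N (left out, the last holds). Time passes only in rows, so rows that repeat a pose let the fingers close, or fill a call up. It gives the time, the measured TCP pose, the force and the opening at its end, in the units of the state.
- manip.read_state(): the state, without advancing time (a new reading comes with each control period).
- manip.camera(name): name is "scene" or "side" or "wrist"; returns (picture, depth): 384x512x3 uint8, red, green, blue; 384x512 float32, mm along the optical axis (not along the pixel's ray), 0 where there is no reading.
- manip.camera_info(name): a dict with "intrinsics" (3x3 intrinsics, pixels), "extrinsics" (4x4, takes a point from world to camera coordinates); the wrist camera has in their place "hand_eye" (4x4, takes a point from camera to tool coordinates, whose origin is the TCP and whose axes are the tool frame's). Camera axes: x right, y down, z forward; pixel columns grow to the right and rows downward; lengths in mm; the calibration is good to about 2 mm. A picture is of the moment at which its call begins: read the wrist's pose just before it. camera_info takes no time and is no camera call.
- manip.sign_off(): hands the job in, once; it reports no verdict.
The state is a dict: "clock": time; "joints": joint angles; "qd": joint speeds; "effort": joint torques, N m; "eef_pos": TCP position; "eef_rot": TCP orientation; "wrist_force": force on the tool from outside, world axes, zero at the start; "moment": the same for the moment, N m; "finger_gap": finger opening in mm.
Only numpy, scipy, OpenCV 4.12 (cv2) and the standard library are available. Lean on these libraries where they do the work, as an engineer would, in place of code of your own. Each camera call takes 0.05 s, during which the arm holds its last target.

## Working session

There is one attempt and no reset: what is moved stays moved. The work goes in short steps, Python scripts to look and compute and a tool call to move; the robot and the scene stay as the last step left them, time stands still between calls to the robot, and variables do not carry over. Pictures are saved under pics/ and viewed, and the job is handed in when it is done.

Besides the shell and the picture viewer there is one more tool, called after "Call:" as a command line: name --argument value ..., lists and objects as JSON in quotes. apply_moves: Moves the arm, as the interface text tells. Its arguments: {"type":"object","properties":{"series":{"type":"array","items":{"type":"array"}},"grip_force":{"type":"number"}},"required":["series"]}

```bash
ls; mkdir -p pics; cat > h.py <<'E'
import numpy as np,cv2
from cell import manip
def snap(name,tag):
    s=manip.read_state()
    p,d=manip.camera(name)
    np.savez(f'pics/{tag}.npz',p=p,d=d,pos=s['eef_pos'],rot=s['eef_rot'])
    cv2.imwrite(f'pics/{tag}.png',p[:,:,::-1])
    return p,d,s
E
python3 - <<'E'
from h import *
print(manip.read_state())
for n in ['scene','side','wrist']:
    print(n,{k:np.round(v,4).tolist() if hasattr(v,'__len__') and not isinstance(v,str) else v for k,v in manip.camera_info(n).items()})
    snap(n,n+'0')
print(manip.read_state()['clock'])
E
```

```text
pics
{'clock': 0.0, 'joints': array([ 1.20140752e+00,  3.00442043e-01,  1.52160688e+00,  1.90880180e-06,
        1.32069602e+00, -6.66037093e-02]), 'qd': array([-0.00188872,  0.00030393, -0.0006227 , -0.00105783,  0.00265395,
        0.00120832]), 'effort': array([ 1.21761304e-04, -5.31815600e+01, -3.52730441e+01,  7.07505690e-02,
        2.44396337e-02, -5.34458502e-05]), 'eef_pos': array([163.9010883 , 524.71547839, 196.59136379]), 'eef_rot': array([-3.14151412e+00,  1.14960552e-03,  1.26801080e+00]), 'wrist_force': array([-0.724705  ,  0.8843595 , -0.46779863]), 'moment': array([ 0.01953938, -0.02947541, -0.01092447]), 'finger_gap': 94.26280035480434}
scene {'intrinsics': [[413.5099, 0.0, 256.5358], [0.0, 413.5099, 195.105], [0.0, 0.0, 1.0]], 'extrinsics': [[-0.6246, 0.7809, -0.0049, 379.4398], [0.671, 0.5335, -0.515, -311.0569], [-0.3995, -0.325, -0.8572, 1467.6994], [0.0, 0.0, 0.0, 1.0]]}
side {'intrinsics': [[433.6745, 0.0, 252.8589], [0.0, 433.6745, 187.3023], [0.0, 0.0, 1.0]], 'extrinsics': [[0.8411, -0.5407, -0.0139, -498.5076], [-0.4174, -0.6326, -0.6524, 361.2957], [0.3439, 0.5545, -0.7578, 1243.2269], [0.0, 0.0, 0.0, 1.0]]}
wrist {'intrinsics': [[332.5759, 0.0, 253.6103], [0.0, 332.5759, 188.9713], [0.0, 0.0, 1.0]], 'hand_eye': [[1.0, -0.0005, 0.0001, 0.3542], [0.0005, 0.9709, 0.2397, -69.0863], [-0.0002, -0.2397, 0.9709, -186.53], [0.0, 0.0, 0.0, 1.0]]}
0.15
```

View pics/scene0.png

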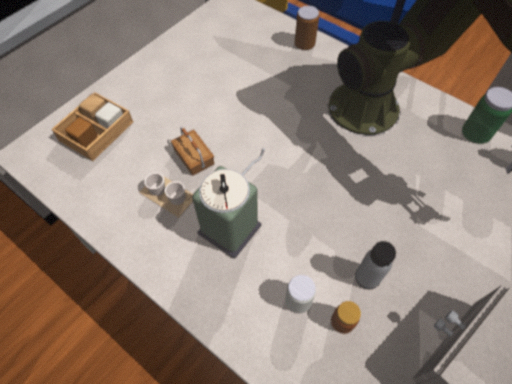

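View pics/side0.png

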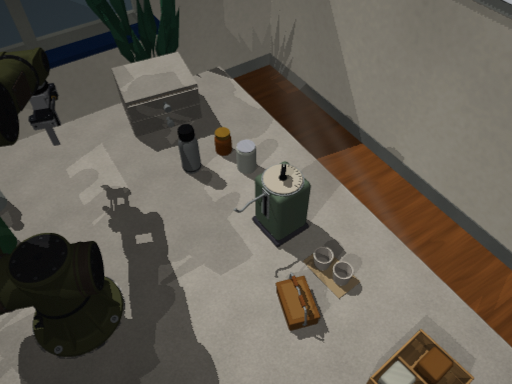

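View pics/wrist0.png

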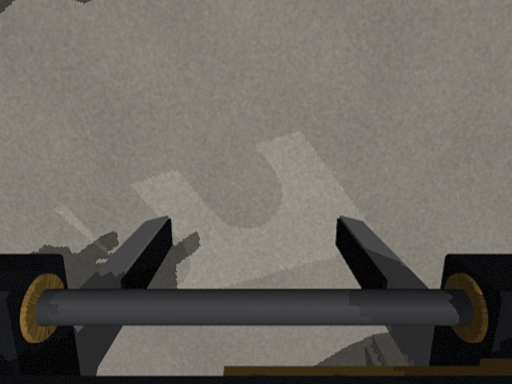

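The scene view shows the tin at about (192,150), the scale with dial at (225,190) and its hook tip at (263,152). The side view shows the tin at (298,300) and the hook tip at (238,210). The wrist view shows only table. I'll enlarge these areas and take rough positions.

```bash
cat >> h.py <<'E'
from scipy.spatial.transform import Rotation as Ro
def cam(name,pos=None,rot=None):
    i=manip.camera_info(name);K=np.array(i['intrinsics'])
    if 'extrinsics' in i: T=np.linalg.inv(np.array(i['extrinsics']))
    else:
        W=np.eye(4);W[:3,:3]=Ro.from_euler('xyz',rot).as_matrix();W[:3,3]=pos
        T=W@np.array(i['hand_eye'])
    return K,T
def ray(c,u,v):
    K,T=c;d=T[:3,:3]@np.linalg.solve(K,[u,v,1.]);return T[:3,3],d
def onz(c,u,v,z):
    o,d=ray(c,u,v);return o+d*(z-o[2])/d[2]
def cloud(c,D):
    K,T=c;v,u=np.mgrid[:D.shape[0],:D.shape[1]]
    P=np.stack([(u-K[0,2])/K[0,0]*D,(v-K[1,2])/K[1,1]*D,D],-1)
    return P@T[:3,:3].T+T[:3,3]
def tri(r1,r2):
    A=[];
    (o1,d1),(o2,d2)=r1,r2;d1=d1/np.linalg.norm(d1);d2=d2/np.linalg.norm(d2)
    s=np.linalg.lstsq(np.stack([d1,-d2],1),o2-o1,rcond=None)[0]
    a=o1+s[0]*d1;b=o2+s[1]*d2
    return (a+b)/2,np.linalg.norm(a-b)
def proj(c,P):
    K,T=c;q=np.linalg.inv(T)@np.append(P,1);q=K@q[:3];return q[:2]/q[2]
def crop(src,dst,x0,y0,x1,y1,k):
    im=cv2.imread(f'pics/{src}.png')[y0:y1,x0:x1]
    cv2.imwrite(f'pics/{dst}.png',cv2.resize(im,None,fx=k,fy=k,interpolation=cv2.INTER_CUBIC))
E
python3 - <<'E'
from h import *
crop('scene0','sc0',130,110,290,250,5)
crop('side0','si0',220,150,360,340,3)
for n,pts in [('scene',[(192,150),(225,190),(263,152),(223,178),(228,225),(230,205)]),('side',[(298,300),(283,178),(238,210),(283,172),(300,300)])]:
    z=np.load(f'pics/{n}0.npz');c=cam(n);C=cloud(c,z['d'])
    for u,v in pts: print(n,u,v,C[v,u].round())
E
```

```text
scene 192 150 [ 540. -315.   51.]
scene 225 190 [675. -42. 256.]
scene 263 152 [498. -64. 205.]
scene 223 178 [658. -61. 270.]
scene 228 225 [718.  -0. 189.]
scene 230 205 [688. -16. 230.]
side 298 300 [ 532. -328.   51.]
side 283 178 [651. -75. 251.]
side 238 210 [577.  69.  -1.]
side 283 172 [653. -70. 271.]
side 300 300 [ 518. -349.  103.]
```

View pics/sc0.png

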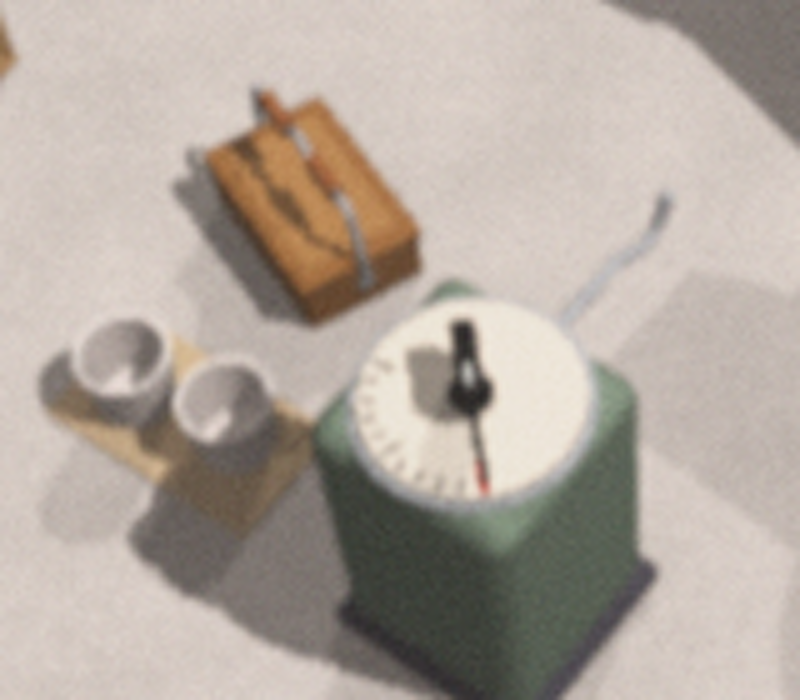

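View pics/si0.png

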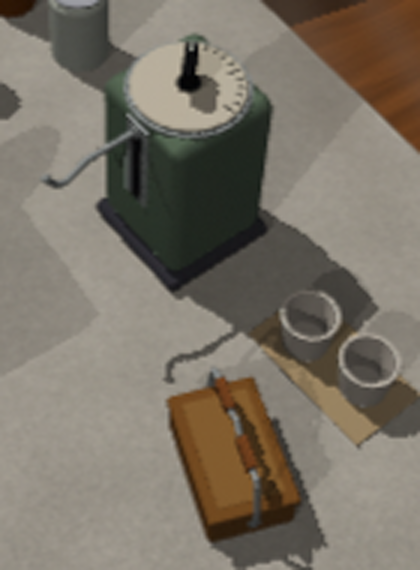

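```bash
python3 - <<'E'
from h import *
S=cam('scene');Q=cam('side')
f=lambda x,y:(130+x/5,110+y/5)
g=lambda x,y:(220+x/3,150+y/3)
# handle ends at bar (z~90)
for a,b in [((263,97),(215,378)),((322,175),(245,453)),((300,135),(233,415)),((665,205),(48,181)),((470,385),(188,84))]:
    # second side points guess correspond
    print(a,tri(ray(S,*f(*a)),ray(Q,*g(*b))))
for n in ['scene','side']:
    z=np.load(f'pics/{n}0.npz');C=cloud(cam(n),z['d']);p=z['p'].astype(int)
    hsv=cv2.cvtColor(z['p'],cv2.COLOR_RGB2HSV)
    m=(abs(C[...,2]-229)<6)&(C[...,0]>560)&(C[...,0]<760)&(C[...,1]>-160)&(C[...,1]<40)
    q=C[m]; c,r=cv2.minEnclosingCircle(q[:,:2].astype(np.float32)); print(n,'dial',c,r,len(q))
    m=(abs(C[...,2]-50)<6)&(C[...,0]>430)&(C[...,0]<640)&(C[...,1]>-430)&(C[...,1]<-200)&(hsv[...,1]>90)
    q=C[m];print('tin',cv2.minAreaRect(q[:,:2].astype(np.float32)),np.median(q[:,2]))
    m=(C[...,2]>75)&(C[...,2]<115)&(C[...,0]>430)&(C[...,0]<640)&(C[...,1]>-430)&(C[...,1]<-200)
    q=C[m];v=cv2.fitLine(q[:,:2].astype(np.float32),cv2.DIST_HUBER,0,.01,.01).ravel();print('handle',v,np.degrees(np.arctan2(v[1],v[0])),len(q))
    m=(C[...,2]>40)&(C[...,2]<200)&(C[...,0]>540)&(C[...,0]<800)&(C[...,1]>-180)&(C[...,1]<60)
    q=C[m];print('case',cv2.minAreaRect(q[:,:2].astype(np.float32)))
    m=(C[...,2]>185)&(C[...,2]<225)&(C[...,0]>440)&(C[...,0]<580)&(C[...,1]>-180)&(C[...,1]<60)
    q=C[m];print('hook',len(q),q[np.argsort(q[:,0])][::6].round())
z=np.load('pics/side0.npz');C=cloud(cam('side'),z['d'])
m=np.linalg.norm(C[...,:2]-[164,525],axis=-1)<200
for lo in range(150,420,20):
    q=C[m&(C[...,2]>lo)&(C[...,2]<=lo+20)]
    if len(q): 
        e=(q[:,:2]-[164,525])@np.array([[np.cos(1.268),-np.sin(1.268)],[np.sin(1.268),np.cos(1.268)]]); print(lo,len(q),e.min(0).round(),e.max(0).round())
E
```

```text
(263, 97) (array([ 536.98195983, -312.21244825,  154.80280231]), np.float64(35.93078997193775))
(322, 175) (array([ 529.76998076, -329.40481104,   52.43372703]), np.float64(21.773907803189065))
(300, 135) (array([ 532.94397561, -319.80993528,  105.29871154]), np.float64(0.774355604885695))
(665, 205) (array([495.28615678, -67.18043639, 202.79331761]), np.float64(1.7840254278038432))
(470, 385) (array([659.92178511, -60.57404197, 231.86911246]), np.float64(1.1423923116072328))
scene dial (663.4739990234375, -57.13233184814453) 72.52137756347656 1616
tin ((535.9591064453125, -321.7398681640625), (136.65480041503906, 87.0337142944336), 72.20980072021484) 50.220597701011684
handle [ 2.9401031e-01  9.5580226e-01  5.3777795e+02 -3.1677707e+02] 72.901794 116
case ((691.9698486328125, -26.753440856933594), (85.30501556396484, 166.21302795410156), 47.28730010986328)
hook 85 [[492. -69. 212.]
 [497. -65. 198.]
 [500. -66. 205.]
 [504. -66. 200.]
 [508. -67. 199.]
 [513. -63. 189.]
 [520. -64. 192.]
 [530. -63. 203.]
 [537. -67. 203.]
 [545. -64. 204.]
 [552. -65. 207.]
 [558. -60. 205.]
 [566.
[... 343 characters left out ...]
79688, -90.31233978271484), (87.62882995605469, 165.05514526367188), 48.22001266479492)
hook 81 [[487. -67. 210.]
 [492. -65. 213.]
 [498. -70. 200.]
 [506. -66. 191.]
 [514. -69. 188.]
 [519. -68. 193.]
 [524. -65. 190.]
 [529. -67. 199.]
 [536. -67. 208.]
 [547. -62. 204.]
 [552. -65. 208.]
 [560. -67. 204.]
 [569. -63. 208.]
 [576. -64. 208.]]
190 6 [-49.  -9.] [50.  6.]
210 46 [-65. -11.] [57. 10.]
230 47 [-63. -11.] [57.  9.]
250 49 [-63. -10.] [60.  9.]
270 41 [-63.  -9.] [54.  9.]
290 59 [-82. -34.] [75. 33.]
310 219 [-87. -35.] [80. 34.]
330 411 [-93. -35.] [91. 34.]
350 118 [-77. -23.] [13. 22.]
370 97 [-46. -34.] [11. 18.]
390 139 [-44. -37.] [24. 10.]
410 8 [-27. -33.] [-13. -17.]
```

The tin's centre is near (533,-322) with its y axis at 72.6°. The dial axis is near (660,-60), the hook tip near (494,-67), and the scale's yaw is about 2°. The gripper body is 177 mm along the jaw direction, which matters beside the case. Next I'll bring the wrist camera over the hook and dial.

Call:
apply_moves --series '[[[1,-2,6],[0,0,-0.15],100],[[4,-6,10.5],[0,0,-0.3],100],[[8,-11,14.5],[0,0,-0.45],100],[[11,-16,14.5],[0,0,-0.6],100],[[14.4,-21,14.5],[0,0,-0.75],100],[[17.8,-26,14.5],[0,0,-0.9],100],[[21.2,-31,14.5],[0,0,-1.05],100],[[24.6,-36,14.5],[0,0,-1.2],100],[[28,-41,14.5],[0,0,-1.23],100],[[31.4,-46,14.5],[0,0,-1.23],100]]'

```text
clock: 1.4
eef_pos: [478.7, 63.1, 342.1]
eef_rot: [-3.141, -0.0, 0.037]
wrist_force: [0.8, 1.3, 0.6]
finger_gap: 94.2
```

Call:
apply_moves --series '[[[2,-5,0],[0,0,0],100],[[4,-9,0],[0,0,0],100],[[6,-12,0],[0,0,0],100],[[6,-12,0],[0,0,0],100],[[6,-12,0],[0,0,0],100],[[6,-12,0],[0,0,0],100],[[6,-12,0],[0,0,0],100],[[6,-12,0],[0,0,0],100],[[6,-12,0],[0,0,0],100],[[6,-12,0],[0,0,0],100]]'

```text
clock: 2.65
eef_pos: [537.9, -54.9, 342.2]
eef_rot: [3.142, 0.0, 0.038]
wrist_force: [-0.0, 0.3, 0.3]
finger_gap: 93.8
```

```bash
python3 - <<'E'
from h import *
p,d,s=snap('wrist','w1'); print(s['clock'],s['eef_pos'],s['eef_rot'],s['qd'].round(3),s['wrist_force'])
E
```

```text
2.65 [537.94252096 -54.92419598 342.15170961] [3.14156717e+00 1.80691325e-05 3.80761102e-02] [-0.001  0.    -0.    -0.001 -0.001  0.001] [-0.00263846  0.27115907  0.28574349]
```

View pics/w1.png

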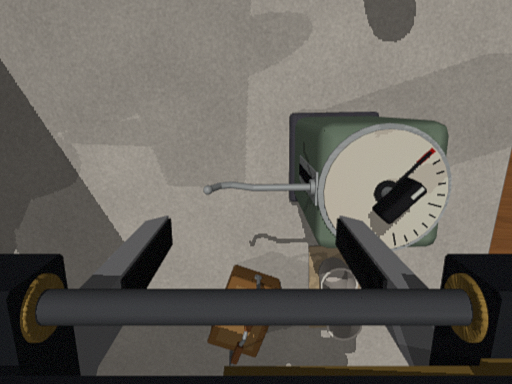

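The hook tip ball is at (208,188), the rod reaches the case at about (316,187), the dial centre is near (387,187), the red line ends at (432,152), and the tin is at (245,310). I'll move 130 mm in -y for a second view of both.

Call:
apply_moves --series '[[[0,-5,0],[0,0,-0.1],100],[[0,-9,0],[0,0,-0.2],100],[[0,-12,0],[0,0,-0.3],100],[[0,-13,0],[0,0,-0.34],100],[[0,-13,0],[0,0,-0.34],100],[[0,-13,0],[0,0,-0.34],100],[[0,-13,0],[0,0,-0.34],100],[[0,-13,0],[0,0,-0.34],100],[[0,-13,0],[0,0,-0.34],100],[[0,-13,0],[0,0,-0.34],100]]'

```text
clock: 3.95
eef_pos: [538.0, -184.9, 342.1]
eef_rot: [-3.142, 0.0, -0.302]
wrist_force: [-0.7, 0.2, -1.2]
finger_gap: 93.8
```

```bash
python3 - <<'E'
from h import *
p,d,s=snap('wrist','w2'); print(s['clock'],s['eef_pos'],s['eef_rot'])
crop('w1','w1c',195,110,455,250,3)
E
```

```text
3.95 [ 537.95373622 -184.87352107  342.13090336] [-3.14158346e+00  5.91033305e-05 -3.01843479e-01]
```

View pics/w2.png

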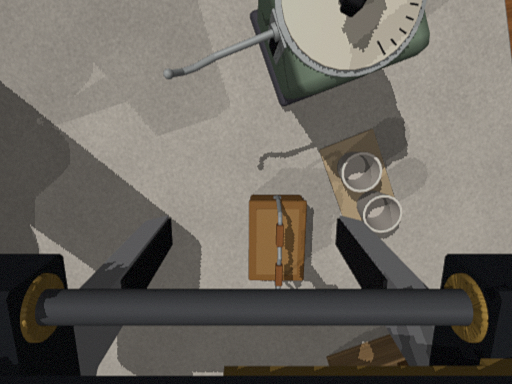

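View pics/w1c.png

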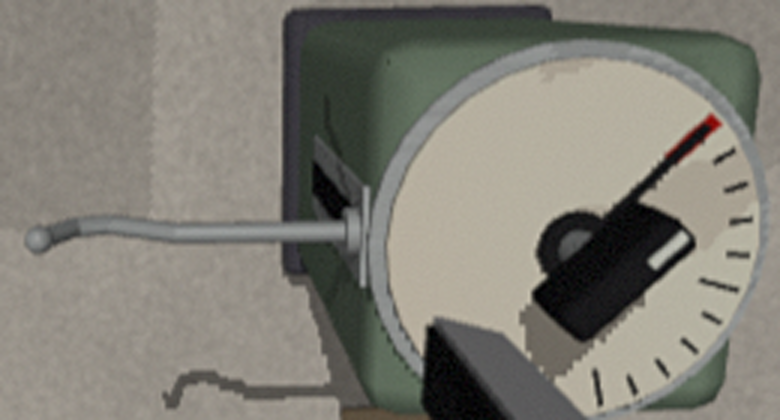

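```bash
python3 - <<'E'
from h import *
crop('w2','w2c',235,185,320,295,5);crop('w2','w2d',155,10,295,90,5)
E
```

```text
(no output)
```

View pics/w2c.png

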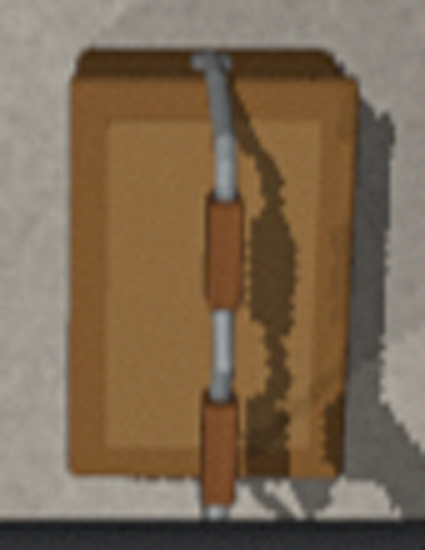

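View pics/w2d.png

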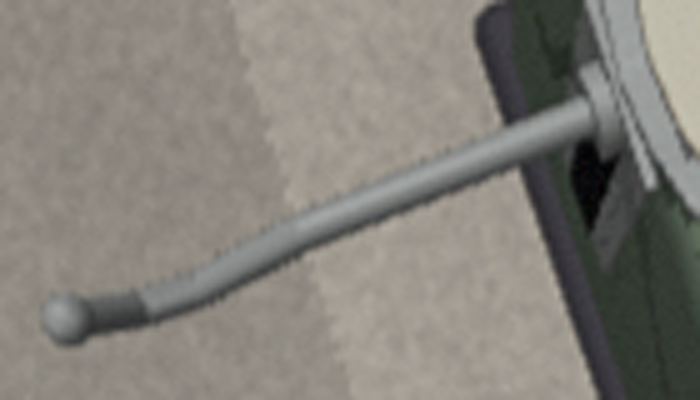

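```bash
cat >> h.py <<'E'
def wc(tag):
    z=np.load(f'pics/{tag}.npz');return cam('wrist',z['pos'],z['rot'])
E
python3 - <<'E'
from h import *
a,b=wc('w1'),wc('w2');S=cam('scene');Q=cam('side')
t1=(207.3,189.3);t2=(168,74)
print('tip w1w2',tri(ray(a,*t1),ray(b,*t2)))
print('tip w1 scene',tri(ray(a,*t1),ray(S,263,151)), 'onz208',onz(a,*t1,208),onz(b,*t2,208))
j1=(195+355/3,110+231/3); j2=(155+600/5,10+108/5)
print('root',tri(ray(a,*j1),ray(b,*j2)),onz(a,*j1,203),onz(b,*j2,203))
print('kinkbend(rod start slope)',tri(ray(a,195+173/3,110+233/3),ray(b,155+300/5,10+232/5)))
# knob shaft/dial centre : fit circle of dial rim in w1
p=np.load('pics/w1.npz')['p'];d=np.load('pics/w1.npz')['d'];C=cloud(a,d)
m=(abs(C[...,2]-229)<5)&(C[...,0]>560);q=C[m];print('dial',cv2.minEnclosingCircle(q[:,:2].astype(np.float32)),np.median(q[:,2]))
cen=cv2.minEnclosingCircle(q[:,:2].astype(np.float32))[0]
r=onz(a,195+713/3,110+124/3,231); print('red',r, np.degrees(np.arctan2(r[1]-cen[1],r[0]-cen[0])),np.hypot(r[1]-cen[1],r[0]-cen[0]))
for pt in [(280,235),(278.8,274.4),(279,253.5)]: print(onz(b,*pt,100))
D=cloud(b,np.load('pics/w2.npz')['d'])
for v in range(226,284,4): print(v, D[v,279].round(),end=' ')
g=[onz(b,*pt,102) for pt in [(280,235),(278.8,274.4)]]
e=g[0]-g[1];print('yaw y',np.degrees(np.arctan2(e[1],e[0])),np.linalg.norm(e))
E
```

```text
tip w1w2 (array([492.29896372, -66.89647342, 206.04471017]), np.float64(0.10390151020573989))
tip w1 scene (array([491.0905269 , -69.22799957, 197.09731359]), np.float64(0.15359753864700734)) onz208 [492.50654657 -66.41617596 208.        ] [492.75049645 -67.20359945 208.        ]
root (array([597.54859586, -61.1552742 , 204.13608783]), np.float64(1.4954749688414877)) [598.51869145 -61.30873937 203.        ] [596.9434713  -61.10902956 203.        ]
kinkbend(rod start slope) (array([537.89018674, -64.63941916, 201.20577431]), np.float64(0.7809400979273817))
dial ((661.184326171875, -56.78504180908203), 62.8964729309082) 228.00853954692286
red [697.45964604 -17.99752477 231.        ] 46.91685520333275 53.10715874298193
[ 542.7612344  -292.20328889  100.        ]
[ 524.5048025  -348.80821769  100.        ]
[ 533.74696923 -318.17049914  100.        ]
226 [ 545. -279.  102.] 230 [ 543. -285.  100.] 234 [ 542. -291.  100.] 238 [ 540. -296.  100.] 242 [ 539. -302.  100.] 246 [ 537. -307.  100.] 250 [ 535. -313.  100.] 254 [ 534. -317.  104.] 258 [ 532. -322.  106.] 262 [ 530. -331.  100.] 266 [ 528. -336.  100.] 270 [ 527. -341.  102.] 274 [ 525. -347.  102.] 278 [ 523. -353.  102.] 282 [ 522. -360.  101.] yaw y 72.12425790445742 59.19867663920535
```

Ball tip: (492.4,-67,206); hook seat: about (513.4,-66,193). The scale's x runs at about +3°, the case face is near x=597, and the grips are at (542.5,-292.4) and (524.4,-349). Their spacing of 59 mm agrees with the 60 mm given. I'll take the -y grip, because the camera can then see the kink. First a closer second view above it.

Call:
apply_moves --series '[[[-0.3,-5,-2],[0,0,0],100],[[-0.6,-9,-5],[0,0,0],100],[[-1,-13,-8],[0,0,0],100],[[-1.3,-16,-11],[0,0,0],100],[[-1.3,-16.4,-12.2],[0,0,0],100],[[-1.3,-16.4,-12.2],[0,0,0],100],[[-1.3,-16.4,-12.2],[0,0,0],100],[[-1.3,-16.4,-12.2],[0,0,0],100],[[-1.3,-16.4,-12.2],[0,0,0],100],[[-1.3,-16.4,-12.2],[0,0,0],100]]'

```text
clock: 5.25
eef_pos: [525.1, -348.8, 220.4]
eef_rot: [3.141, -0.0, -0.302]
wrist_force: [0.5, -0.9, 0.8]
finger_gap: 94.0
```

```bash
python3 - <<'E'
from h import *
p,d,s=snap('wrist','w3'); print(s['clock'],s['eef_pos'],s['eef_rot'])
E
```

```text
5.25 [ 525.05096469 -348.82908668  220.44359709] [ 3.14147473e+00 -3.86295954e-04 -3.01789587e-01]
```

View pics/w3.png

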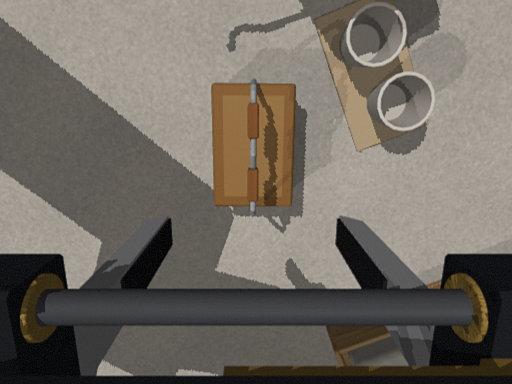

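```bash
python3 - <<'E'
from h import *
b,c=wc('w2'),wc('w3')
out={}
for t,roi in [('w2',(270,220,290,292)),('w3',(244,95,264,205))]:
    z=np.load(f'pics/{t}.npz');p=z['p'];h=cv2.cvtColor(p,cv2.COLOR_RGB2HSV)
    m=(h[...,0]<13)&(h[...,1]>110)&(h[...,2]>60); M=np.zeros_like(m);x0,y0,x1,y1=roi;M[y0:y1,x0:x1]=m[y0:y1,x0:x1]
    n,l,st,ce=cv2.connectedComponentsWithStats(M.astype(np.uint8));print(t,[(st[i].tolist(),ce[i].round(1).tolist()) for i in range(1,n) if st[i,4]>60])
C=cloud(c,np.load('pics/w3.npz')['d'])
for v in range(96,208,6): print(v,C[v,253].round(),end=' ')
m=(C[...,2]>80)&(C[...,2]<112)&(np.linalg.norm(C[...,:2]-[533,-320],axis=-1)<55)
q=C[m][:,:2].astype(np.float32);print(cv2.fitLine(q,cv2.DIST_HUBER,0,.01,.01).ravel(),cv2.minAreaRect(q))
print(tri(ray(b,280,235),ray(c,253,120)),tri(ray(b,278.8,274.4),ray(c,252.6,184)))
E
```

```text
w2 []
w3 []
96 [ 548. -273.   98.] 102 [ 547. -278.   96.] 108 [ 545. -283.  102.] 114 [ 544. -288.  101.] 120 [ 542. -293.  100.] 126 [ 540. -298.  101.] 132 [ 539. -303.  101.] 138 [ 537. -309.   98.] 144 [ 536. -314.  101.] 150 [ 534. -319.  105.] 156 [ 532. -324.  105.] 162 [ 531. -330.  102.] 168 [ 529. -335.   99.] 174 [ 527. -340.  102.] 180 [ 525. -346.  101.] 186 [ 524. -352.  101.] 192 [ 522. -357.  100.] 198 [ 520. -363.  100.] 204 [ 518. -369.   97.] [ 3.0027819e-01  9.5385170e-01  5.3429523e+02 -3.1756674e+02] ((533.4036254882812, -320.3357238769531), (109.4770278930664, 9.230304718017578), 72.32831573486328)
(array([ 542.30481543, -293.35847879,   97.08794002]), np.float64(0.7036814127067675)) (array([ 523.98344912, -350.48357085,   96.88053938]), np.float64(0.5499653369580737))
```

Grip: (524.2,-350.0), centre about 95 mm up, with both views agreeing within 1 mm. Going down to it.

Call:
apply_moves --series '[[[-0.08,-0.12,-5],[0,0,-0.005],60],[[-0.08,-0.12,-9.5],[0,0,-0.005],40],[[-0.08,-0.12,-11.6],[0,0,-0.005],40],[[-0.08,-0.12,-11.6],[0,0,-0.005],30],[[-0.08,-0.12,-11.6],[0,0,-0.005],5],[[-0.08,-0.12,-11.6],[0,0,-0.005],0],[[-0.08,-0.12,-11.6],[0,0,-0.005],0],[[-0.08,-0.12,-11.6],[0,0,-0.005],0],[[-0.08,-0.12,-11.6],[0,0,-0.005],0],[[-0.08,-0.12,-11.6],[0,0,-0.005],0]]' --grip_force 55

```text
clock: 6.55
eef_pos: [524.2, -350.2, 104.2]
eef_rot: [3.142, 0.0, -0.307]
wrist_force: [-0.1, 0.2, 0.2]
finger_gap: 0.6
```

```bash
python3 - <<'E'
from h import *
p,d,s=snap('wrist','w4'); print(s['clock'],s['eef_pos'],s['wrist_force'],s['finger_gap'])
E
```

```text
6.55 [ 524.15756964 -350.16581018  104.15394245] [-0.10240028  0.18397989  0.17332749] 0.6107088661339622
```

View pics/w4.png

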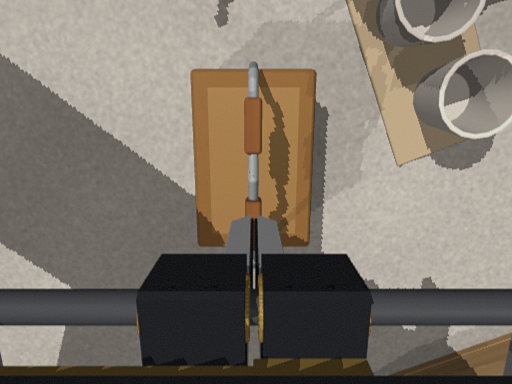

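```bash
python3 - <<'E'
from h import *
c=wc('w4');d=np.load('pics/w4.npz')['d'];C=cloud(c,d)
z=np.load('pics/w4.npz');R=Ro.from_euler('xyz',z['rot']).as_matrix()
for u in (254,240,268):
  for v in list(range(66,300,9)):
    t=R.T@(C[v,u]-z['pos']);print(u,v,C[v,u].round(),'tool',t.round())
crop('w4','w4c',200,180,310,290,5)
E
```

```text
254 66 [ 552. -262.   89.] tool [  0. -92.  15.]
254 75 [ 551. -268.   96.] tool [  0. -87.   8.]
254 84 [ 549. -272.   97.] tool [  0. -82.   7.]
254 93 [ 548. -277.   98.] tool [  0. -77.   7.]
254 102 [ 546. -282.  101.] tool [  0. -72.   4.]
254 111 [ 545. -286.  102.] tool [  0. -67.   2.]
254 120 [ 543. -291.  102.] tool [  0. -62.   2.]
254 129 [ 542. -296.  101.] tool [  0. -57.   4.]
254 138 [ 540. -300.  100.] tool [  0. -52.   4.]
254 147 [ 539. -305.  100.] tool [  0. -47.   4.]
254 156 [ 537. -310.   98.] tool [  0. -42.   6.]
254 165 [ 536. -315.  101.] tool [  0. -37.   3.]
254 174 [ 534. -319.  106.] tool [  0. -33.  -2.]
254 183 [ 533. -324.  105.] tool [  0. -27.  -1.]
254 192 [ 545. -284.  291.] tool [  -0.  -69. -187.]
254 201 [ 529. -336.   99.] tool [  0. -15.   5.]
254 210 [ 527. -341.  101.] tool [  0. -10.   3.]
254 219 [ 526. -346.  101.] tool [ 0. -4.  3.]
254 228 [ 524. -352.  101.] tool [0. 2. 4.]
254 237 [ 522. -358.  100.] tool [0. 8. 4.]
254 246 [ 520. -363.  101.] tool [ 0. 13.  3.]
254 255 [ 518. -370.   97.] tool [ 0. 21.  7.]
254 264 [ 516. -377.  
[... 2099 characters left out ...]
[ 541. -333.   50.] tool [ 11. -22.  54.]
268 183 [ 539. -339.   50.] tool [ 11. -15.  54.]
268 192 [ 537. -346.   50.] tool [11. -8. 55.]
268 201 [ 535. -353.   50.] tool [11. -1. 54.]
268 210 [ 533. -360.   49.] tool [11.  6. 55.]
268 219 [ 545. -284.  291.] tool [  -0.  -69. -187.]
268 228 [ 534. -342.  133.] tool [  7. -10. -29.]
268 237 [ 534. -342.  145.] tool [  7. -10. -41.]
268 246 [ 533. -342.  155.] tool [  6. -10. -51.]
268 255 [ 537. -319.  214.] tool [   3.  -33. -110.]
268 264 [ 537. -319.  221.] tool [   3.  -34. -116.]
268 273 [ 537. -319.  224.] tool [   3.  -34. -120.]
268 282 [ 537. -319.  228.] tool [   3.  -34. -124.]
268 291 [ 537. -319.  231.] tool [   3.  -33. -126.]
```

View pics/w4c.png

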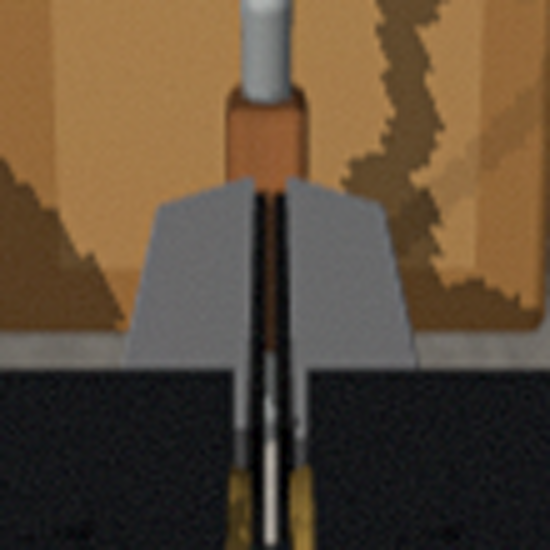

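The picture shows the fingers shut above the grip, with their lower ends at row 217 (gap 0.6, no force). Depth puts the real fingertips at about tool z = -14 instead of +25. The start view agrees with that: the tips were near 210 and the body began at about -111. So the gripper really sits about 39 mm further back than stated, with the grasp point at tool z of about -33. I'll check this from the side view before going on.

```bash
python3 - <<'E'
from h import *
p,d,s=snap('side','s4');C=cloud(cam('side'),d)
for tag,pos,yaw in [('side0',[164,524.7],1.268),('s4',s['eef_pos'][:2],-.307)]:
    z=np.load(f'pics/{tag}.npz');C=cloud(cam('side'),z['d']);zz=196.6 if tag=='side0' else 104.2
    e=(C[...,:2]-pos)@np.array([[np.cos(yaw),-np.sin(yaw)],[np.sin(yaw),np.cos(yaw)]])
    dark=z['p'].max(-1)<110
    for lo in range(-30,130,10):
        m=(np.abs(e[...,0])<110)&(np.abs(e[...,1])<60)&(C[...,2]-zz>lo)&(C[...,2]-zz<=lo+10)&dark
        print(tag,lo,m.sum(),(e[m].min(0).round(),e[m].max(0).round()) if m.sum() else '')
crop('s4','s4c',230,220,370,340,5)
E
```

```text
side0 -30 0 
side0 -20 0 
side0 -10 0 
side0 0 3 (array([-49.,  -8.]), array([50.,  6.]))
side0 10 14 (array([-59., -10.]), array([51.,  9.]))
side0 20 25 (array([-65., -10.]), array([57., 10.]))
side0 30 27 (array([-63., -11.]), array([58.,  9.]))
side0 40 24 (array([-62., -11.]), array([58.,  9.]))
side0 50 20 (array([-62., -10.]), array([56.,  8.]))
side0 60 23 (array([-63., -10.]), array([61.,  9.]))
side0 70 28 (array([-63., -10.]), array([53.,  9.]))
side0 80 20 (array([-62.,  -8.]), array([52.,  9.]))
side0 90 10 (array([-62.,  -9.]), array([59.,  4.]))
side0 100 27 (array([-81., -32.]), array([76., 32.]))
side0 110 97 (array([-84., -34.]), array([78., 34.]))
side0 120 106 (array([-86., -35.]), array([77., 31.]))
s4 -30 6 (array([ -4., -41.]), array([  1., -34.]))
s4 -20 6 (array([ -6., -35.]), array([ 1., 45.]))
s4 -10 25 (array([ -6., -19.]), array([ 3., 46.]))
s4 0 1 (array([-3., -8.]), array([-3., -8.]))
s4 10 12 (array([-10., -11.]), array([10., -7.]))
s4 20 15 (array([-10., -10.]), array([12., -6.]))
s4 30 16 (array([-13., -12.]), array([10., -8.]))
s4 40 16 (array([-13., -10.]), array([11., -5.]))
s4 50 18 (array([-14., -10.]), array([12.,  3.]))
s4 60 3 (array([-14., -10.]), array([11., -4.]))
s4 70 0 
s4 80 0 
s4 90 0 
s4 100 8 (array([-77., -33.]), array([79., -8.]))
s4 110 65 (array([-81., -35.]), array([ 78., -14.]))
s4 120 232 (array([-81., -35.]), array([ 78., -17.]))
```

View pics/s4c.png

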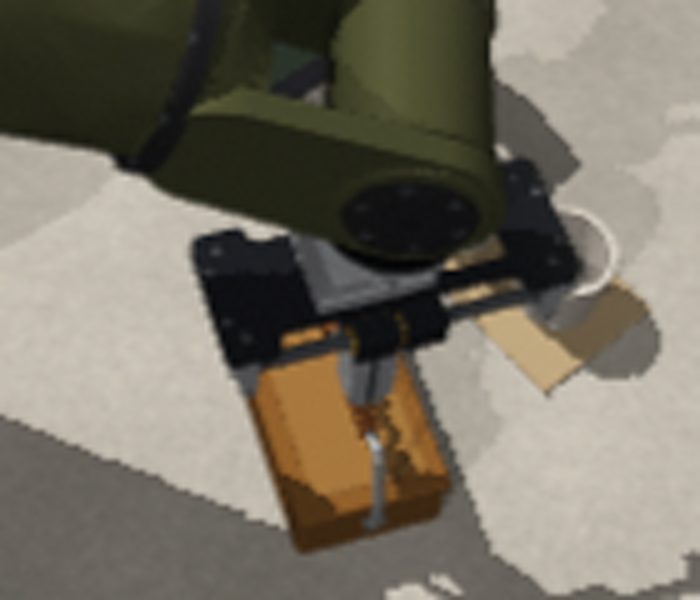

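The side view agrees: the fingers end about 10 mm above the reported TCP and the body starts about 105 mm above it. From here on I use tips at tool z = -12 and the grasp point at tool z of about -31. I'll reopen, go down 37 mm and grip.

Call:
apply_moves --series '[[[0,0,0.2],[0,0,0],40],[[0,0,0.2],[0,0,0],40],[[0,0,0.2],[0,0,0],40],[[0,0,-1.5],[0,0,0],40],[[0,0,-3.7],[0,0,0],35],[[0,0,-3.7],[0,0,0],0],[[0,0,-3.7],[0,0,0],0],[[0,0,-3.7],[0,0,0],0],[[0,0,-3.7],[0,0,0],0],[[0,0,-3.7],[0,0,0],0]]' --grip_force 55

```text
clock: 7.9
eef_pos: [524.1, -350.4, 67.6]
eef_rot: [3.141, -0.0, -0.307]
wrist_force: [-3.4, -0.6, 2.6]
finger_gap: 9.7
```

```bash
python3 - <<'E'
from h import *
p,d,s=snap('wrist','w5'); print(s['clock'],s['eef_pos'],s['wrist_force'],s['moment'],s['finger_gap'])
E
```

```text
7.9 [ 524.14722728 -350.39355765   67.61067876] [-3.43000886 -0.58432829  2.61451794] [-0.26054263  0.55961694  0.0249706 ] 9.664062943519449
```

View pics/w5.png

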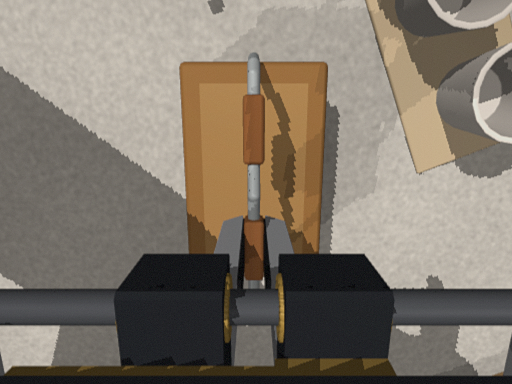

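The grip is held: the gap is 9.7 mm and the wooden grip lies between the pads at rows 218-278. Lifting now, to weigh it and check the tilt.

Call:
apply_moves --series '[[[0,0,0.3],[0,0,0],0],[[0,0,0.8],[0,0,0],0],[[0,0,2],[0,0,0],0],[[0,0,4],[0,0,0],0],[[0,0,6],[0,0,0],0],[[0,0,8],[0,0,0],0],[[0,0,9.5],[0,0,0],0],[[0,0,10],[0,0,0],0],[[0,0,10],[0,0,0],0],[[0,0,10],[0,0,0],0]]'

```text
clock: 9.2
eef_pos: [523.9, -350.0, 166.3]
eef_rot: [-3.141, 0.001, -0.307]
wrist_force: [0.1, 0.0, -7.1]
finger_gap: 9.4
```

```bash
python3 - <<'E'
from h import *
for i in range(2):
    p,d,s=snap('wrist','w6'); print(s['clock'],s['eef_pos'],s['wrist_force'],s['moment'],s['finger_gap'])
z=np.load('pics/w6.npz');c=wc('w6');C=cloud(c,z['d']);R=Ro.from_euler('xyz',z['rot']).as_matrix()
T=(C-z['pos'])@R
for v in range(40,220,10): print(v,T[v,254].round(1),T[v,225].round(1),T[v,285].round(1))
E
```

```text
9.2 [ 523.9079008  -349.97681654  166.29371125] [ 0.12741158  0.01502669 -7.13178636] [-0.25243419  0.03898902 -0.0243478 ] 9.419529598329131
9.25 [ 523.92698106 -349.99065527  166.33960964] [-0.65115068  0.07409229 -5.29732644] [-0.17067793  0.14953354 -0.03576724] 9.301651174176142
40 [   0.6 -133.8  167.2] [ -28.  -134.   168.1] [  31.3 -134.   168.1]
50 [   0.6 -124.8  168.6] [ -28.3 -124.8  168.5] [  31.3 -124.4  166.2]
60 [  0.1 -90.4 -23.2] [ -28.4 -115.3  167.5] [  31.6 -115.1  166.5]
70 [  0.1 -85.5 -28.9] [-16.7 -90.4  19. ] [ 18.4 -90.4  19.1]
80 [  0.1 -81.2 -28.5] [-16.9 -84.9  19.3] [ 18.5 -84.9  19.5]
90 [  0.1 -76.9 -28.9] [-17.  -79.2  19.1] [ 18.6 -79.2  19.2]
100 [  0.1 -72.3 -34.1] [-17.1 -73.5  18.8] [ 18.9 -73.5  20.2]
110 [  0.1 -68.  -31.4] [-17.1 -67.7  18. ] [ 18.9 -67.6  19.1]
120 [  0.1 -63.6 -32.7] [-17.3 -61.8  18.8] [ 18.8 -61.9  16.4]
130 [  0.1 -59.  -30.8] [-17.4 -55.8  18.6] [ 19.  -55.9  17.9]
140 [  0.1 -54.6 -32.9] [-17.5 -49.8  18.7] [ 19.2 -49.8  18.4]
150 [  0.1 -50.  -32.6] [-17.7 -43.6  18.8] [ 19.3 -43.7  17.9]
160 [  0.1 -45.3 -32.5] [-17.8 -37.4  19.1] [ 19.5 -37.4  18.4]
170 [  0.1 -40.5 -31.9] [-17.9 -31.2  18.1] [ 19.6 -31.2  18. ]
180 [  0.1 -36.1 -33.9] [-18.  -24.9  17.7] [ 19.8 -24.7  18.7]
190 [  0.1 -32.  -37.1] [-18.2 -18.1  19.1] [ 19.9 -18.2  18.4]
200 [  0.1 -27.2 -37.2] [-18.3 -11.9  17.7] [ 20.  -11.7  18.2]
210 [  0.1 -21.2 -33.3] [-18.5  -5.   18.5] [20.1 -5.4 17.1]
```

View pics/w6.png

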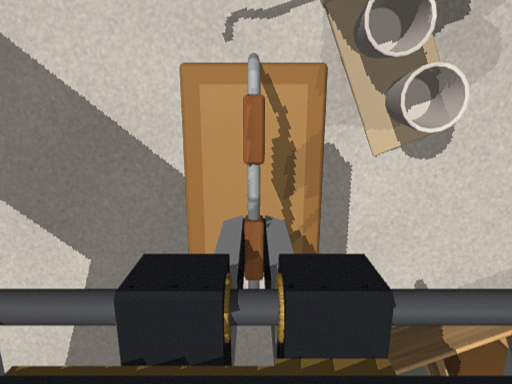

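The tin hangs level from the grip and weighs about 6 N, so about 0.6 kg and a dip of about 55 mm. At that depth the gripper body, ±88 mm wide, would meet the case 84 mm off, so I'll lean the tool about 9° away from the case about the wire axis. Working out the turn and the pre-approach.

```bash
cat >> h.py <<'E'
ys=0.045
SX=np.array([np.cos(ys),np.sin(ys),0]);SY=np.array([-np.sin(ys),np.cos(ys),0])
seat=np.array([513.4,-66.,194.])
kt=np.array([0.1,-30.,-37+3.5]) # kink in tool frame (wire centre)
def toolR(yaw,tilt): return Ro.from_rotvec(SY*tilt)*Ro.from_euler('xyz',[np.pi,0,yaw])
E
python3 - <<'E'
from h import *
s=manip.read_state();R0=Ro.from_euler('xyz',s['eef_rot'])
for tilt in (0,-.16):
    R1=toolR(ys,tilt);rv=(R1*R0.inv()).as_rotvec();print('rotvec',rv.round(4))
    for off in [(-60,0,30),(0,0,30),(0,0,0)]:
        k=seat+off[0]*SX+off[1]*SY+[0,0,off[2]]
        t=k-R1.apply(kt);print(tilt,off,'tcp',t.round(1),'shift cm',((t-s['eef_pos'])/10).round(2))
E
```

```text
rotvec [-0.0005 -0.001   0.352 ]
0 (-60, 0, 30) tcp [454.7 -98.7 190.5] shift cm [-6.93 25.13  2.41]
0 (0, 0, 30) tcp [514.6 -96.  190.5] shift cm [-0.93 25.4   2.41]
0 (0, 0, 0) tcp [514.6 -96.  160.5] shift cm [-0.93 25.4  -0.59]
rotvec [-0.0215 -0.1605  0.3512]
-0.16 (-60, 0, 30) tcp [460.  -98.4 190.9] shift cm [-6.39 25.16  2.45]
-0.16 (0, 0, 30) tcp [520.  -95.7 190.9] shift cm [-0.4  25.43  2.45]
-0.16 (0, 0, 0) tcp [520.  -95.7 160.9] shift cm [-0.4  25.43 -0.55]
```

Call:
apply_moves --series '[[[-0.6,1,1],[-0.002,-0.016,0.035],0],[[-1.5,4,1.8],[-0.004,-0.032,0.09],0],[[-3,8,2.4],[-0.008,-0.06,0.16],0],[[-4.5,12,2.5],[-0.012,-0.09,0.22],0],[[-5.5,16,2.5],[-0.016,-0.12,0.28],0],[[-6,20,2.5],[-0.02,-0.15,0.33],0],[[-6.4,23,2.5],[-0.0215,-0.16,0.35],0],[[-6.4,24.7,2.5],[-0.0215,-0.16,0.351],0],[[-6.4,25.16,2.5],[-0.0215,-0.16,0.351],0],[[-6.4,25.16,2.5],[-0.0215,-0.16,0.351],0]]'

```text
clock: 10.55
eef_pos: [460.2, -98.7, 192.1]
eef_rot: [3.141, -0.16, 0.045]
wrist_force: [0.8, 0.7, -6.0]
finger_gap: 9.4
```

```bash
python3 - <<'E'
from h import *
F=[]
for i in range(4):
    p,d,s=snap('wrist','w7'); F.append(np.r_[s['wrist_force'],s['moment']])
print(s['clock'],s['eef_pos'],s['eef_rot'],s['finger_gap'],np.mean(F,0).round(2),np.array(F)[:,2])
snap('side','s7');crop('s7','s7c',180,130,340,260,5)
E
```

```text
10.7 [460.14883581 -99.14595713 192.02336753] [ 3.14116164 -0.16031463  0.04413601] 9.257621255880586 [ 0.46  0.3  -5.31 -0.24  0.33 -0.  ] [-6.01474114 -5.44585107 -5.01611017 -4.74375404]
```

View pics/w7.png

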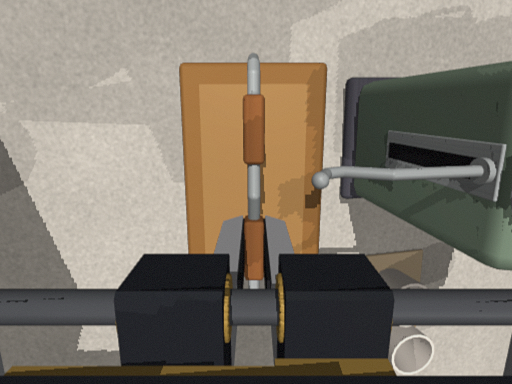

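View pics/s7c.png

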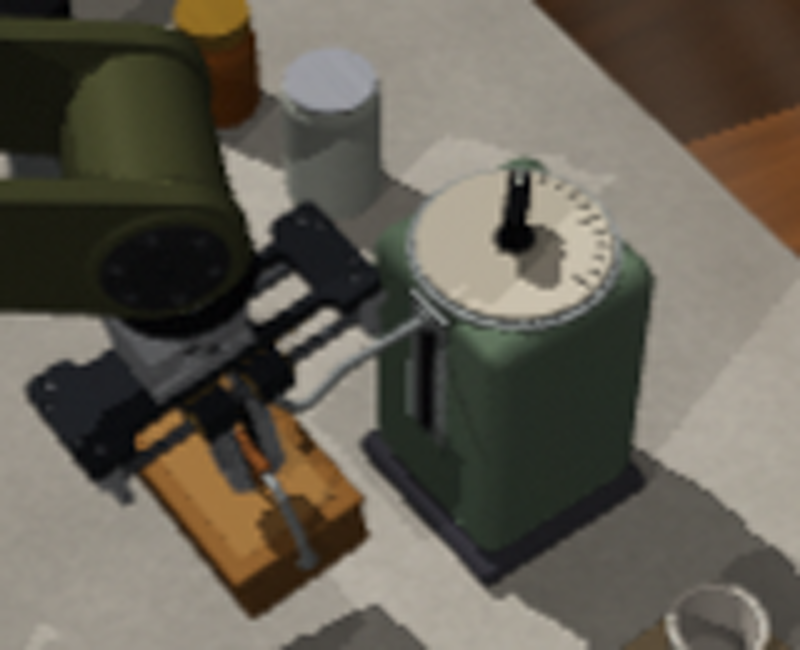

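The wrist view shows the hook ball at (321,181), to the right of the kink at about (254,193). The side view shows the tin in front of the hook, body below it. Comparing the kink and the hook in the same camera.

```bash
python3 - <<'E'
from h import *
z=np.load('pics/w7.npz');c=wc('w7');C=cloud(c,z['d']);R=Ro.from_euler('xyz',z['rot']).as_matrix()
for v in range(160,226,4): print(v,((C[v,254]-z['pos'])@R).round(1),C[v,254].round(1))
print('kink world',z['pos']+R@kt)
hk=[(321,181),(330,174),(350,173),(370,174),(400,174),(430,173),(460,172)]
for u,v in hk: print(u,v,C[v,u].round(1))
a,b=wc('w1'),wc('w2')
t1=(207.3,189.3);t2=(168,74)
print(tri(ray(c,321,181),ray(a,*t1)),tri(ray(c,321,181),ray(b,*t2)))
print('onz206',onz(c,321,181,206), onz(c,485,171,204))
E
```

```text
160 [  0.1 -45.5 -34. ] [452.8 -53.9 225.5]
164 [  0.1 -43.  -30. ] [453.6 -56.4 221.6]
168 [  0.1 -41.1 -30.4] [453.6 -58.2 222.1]
172 [  0.1 -39.5 -32.2] [453.3 -59.9 223.8]
176 [  0.1 -37.9 -33.7] [453.2 -61.5 225.2]
180 [  0.1 -36.3 -34.9] [453.1 -63.1 226.5]
184 [  0.1 -34.3 -34.7] [453.2 -65.1 226.3]
188 [  0.1 -33.1 -37.7] [452.7 -66.3 229.2]
192 [  0.1 -31.2 -37.7] [452.8 -68.2 229.3]
196 [  0.1 -29.1 -37. ] [453.  -70.3 228.5]
200 [  0.1 -27.4 -37.7] [453.  -72.  229.3]
204 [  0.1 -25.1 -36.6] [453.3 -74.3 228.2]
208 [  0.1 -22.4 -34.3] [453.8 -77.  225.9]
212 [  0.1 -19.8 -32.3] [454.2 -79.6 223.9]
216 [  0.1 -17.1 -30.3] [454.6 -82.3 222. ]
220 [  0.1 -15.3 -31.2] [454.6 -84.  222.8]
224 [  0.1 -13.7 -32.6] [454.4 -85.6 224.2]
kink world [453.58287494 -69.39224713 225.09699599]
321 181 [491.5 -66.4 212.2]
330 174 [502.5 -65.5 197. ]
350 173 [516.9 -65.5 192.8]
370 174 [526.2 -64.8 199.2]
400 174 [540.7 -63.3 206.1]
430 173 [560.1 -62.6 205.4]
460 172 [579.2 -61.6 205.9]
(array([492.64468717, -66.66181826, 209.16014443]), np.float64(0.7917855633517787)) (array([492.86833863, -67.28876773, 208.58916563]), np.float64(0.23927509080566314))
onz206 [493.95171273 -67.74373005 206.        ] [597.83596707 -61.16510182 204.        ]
```

The tip is (492.7,-67,208.5), so the seat is about (513.7,-65.9,195). The kink is at (453.6,-69.4,225.5), which is 30 mm above the seat and in the window. Moving it over the tip, then lowering most of the way.

Call:
apply_moves --series '[[[0.6,0.04,0],[0,0,0],0],[[1.8,0.1,0],[0,0,0],0],[[3.2,0.2,0],[0,0,0],0],[[4.6,0.28,0],[0,0,0],0],[[5.6,0.34,0],[0,0,0],0],[[6,0.36,0],[0,0,0],0],[[6,0.36,-0.3],[0,0,0],0],[[6,0.36,-0.9],[0,0,0],0],[[6,0.36,-1.5],[0,0,0],0],[[6,0.36,-1.8],[0,0,0],0]]'

```text
clock: 12.05
eef_pos: [519.9, -94.9, 173.6]
eef_rot: [3.141, -0.16, 0.045]
wrist_force: [0.3, -1.0, -5.2]
finger_gap: 9.5
```

```bash
python3 - <<'E'
from h import *
F=[]
for i in range(2):
    p,d,s=snap('wrist','w8'); F.append(s['wrist_force'])
print(s['clock'],s['eef_pos'],s['eef_rot'],np.round(F,1))
snap('side','s8');crop('s8','s8c',200,140,340,260,5)
c=wc('w8');R=Ro.from_euler('xyz',s['eef_rot']).as_matrix();print(s['eef_pos']+R@kt)
E
```

```text
12.1 [519.85548715 -94.94802888 173.42459374] [ 3.1414191  -0.15984568  0.04464435] [[ 0.3 -1.  -5.2]
 [ 0.1 -0.  -5.2]]
[513.28905377 -65.20563681 206.50830675]
```

View pics/w8.png

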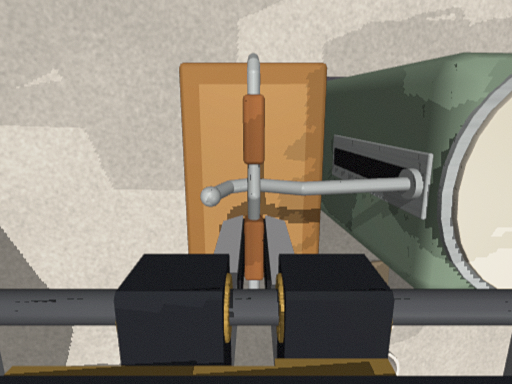

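View pics/s8c.png

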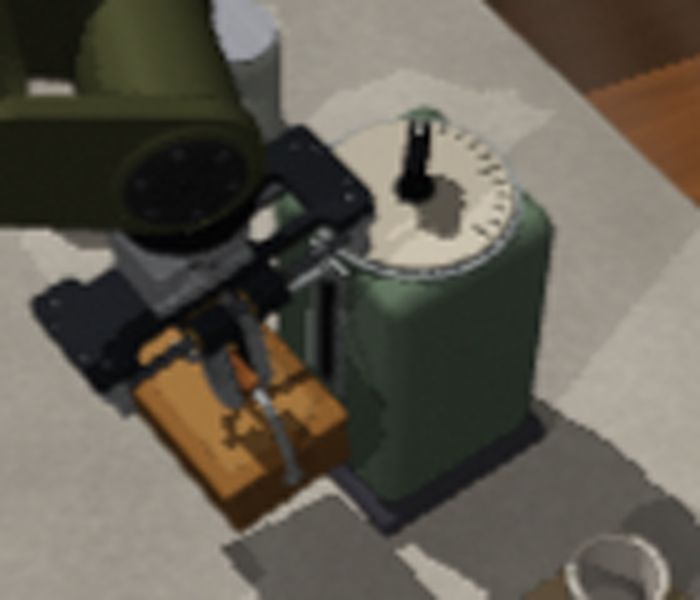

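The wire crosses the hook between its tip (209,196) and the case, with the kink 11 mm above the seat and no contact yet. Easing down.

Call:
apply_moves --series '[[[0,-0.05,-0.4],[0,0,0],0],[[0,-0.05,-0.8],[0,0,0],0],[[0,-0.05,-1.0],[0,0,0],0],[[0,-0.05,-1.2],[0,0,0],0],[[0,-0.05,-1.4],[0,0,0],0],[[0,-0.05,-1.6],[0,0,0],0],[[0,-0.05,-1.85],[0,0,0],0],[[0,-0.05,-2.1],[0,0,0],0],[[0,-0.05,-2.35],[0,0,0],0],[[0,-0.05,-2.6],[0,0,0],0]]'

```text
clock: 13.45
eef_pos: [520.2, -95.5, 148.0]
eef_rot: [3.141, -0.161, 0.045]
wrist_force: [0.5, 0.3, -4.3]
finger_gap: 9.3
```

```bash
python3 - <<'E'
from h import *
F=[]
for i in range(2):
    p,d,s=snap('wrist','w9'); F.append(np.r_[s['wrist_force'],s['moment']])
print(s['clock'],s['eef_pos'],s['eef_rot'],s['finger_gap'],np.round(F,2))
R=Ro.from_euler('xyz',s['eef_rot']).as_matrix();print(s['eef_pos']+R@kt)
E
```

```text
13.5 [520.10027097 -95.43853817 147.73062617] [ 3.1412979  -0.16037269  0.04472372] 9.337379312823002 [[ 0.52  0.25 -4.28 -0.2   0.33 -0.02]
 [ 0.39  1.41 -4.06 -0.23  0.16  0.01]]
[513.51445796 -65.69336587 180.80798689]
```

View pics/w9.png

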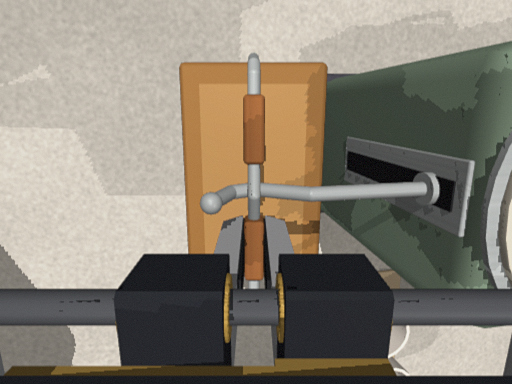

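The hook is taking load: dip about 14 mm and force down to 4.2 N. Continuing slowly.

Call:
apply_moves --series '[[[0,0,-0.25],[0,0,0],0],[[0,0,-0.5],[0,0,0],0],[[0,0,-0.75],[0,0,0],0],[[0,0,-1.0],[0,0,0],0],[[0,0,-1.25],[0,0,0],0],[[0,0,-1.5],[0,0,0],0],[[0,0,-1.7],[0,0,0],0],[[0,0,-1.9],[0,0,0],0],[[0,0,-2.0],[0,0,0],0],[[0,0,-2.0],[0,0,0],0]]'

```text
clock: 14.8
eef_pos: [520.2, -95.5, 128.1]
eef_rot: [3.141, -0.161, 0.045]
wrist_force: [0.6, 0.5, -2.1]
finger_gap: 9.4
```

```bash
python3 - <<'E'
from h import *
F=[]
for i in range(3):
    p,d,s=snap('wrist','w10'); F.append(np.r_[s['wrist_force'],s['moment']])
print(s['clock'],s['eef_pos'],s['finger_gap'],np.round(F,2))
R=Ro.from_euler('xyz',s['eef_rot']).as_matrix();print(s['eef_pos']+R@kt)
p,d,s=snap('side','s10');crop('s10','s10c',200,140,340,260,5)
C=cloud(cam('side'),d)
m=(p.max(-1)<70)&(C[...,2]>195)&(C[...,2]<330)&(C[...,0]>540)&(C[...,0]<640)&(C[...,1]>-190)&(C[...,1]<10)
q=(C[m]-seat);qs=np.c_[q@SX,q@SY,C[m][:,2]];print(len(qs));i=np.argsort(-qs[:,0])[:25];print(qs[i].round())
E
```

```text
14.9 [520.19614141 -95.45393246 128.23620584] 9.676355962367003 [[ 0.64  0.54 -2.11  0.04  0.22  0.02]
 [-0.09  0.49 -1.47  0.04  0.19 -0.05]
 [ 0.27  0.82 -1.5   0.05  0.2   0.05]]
[513.59698415 -65.70658522 161.30895075]
446
[[124. -57. 220.]
 [124. -62. 212.]
 [122. -59. 215.]
 [121. -56. 221.]
 [121. -61. 222.]
 [120. -62. 214.]
 [120. -63. 198.]
 [120. -63. 207.]
 [119. -54. 221.]
 [119. -64. 213.]
 [118. -65. 205.]
 [118. -61. 197.]
 [118. -61. 211.]
 [117. -62. 208.]
 [117. -61. 216.]
 [117. -63. 195.]
 [117. -52. 221.]
 [116. -63. 205.]
 [115. -60. 211.]
 [114. -60. 217.]
 [113. -62. 212.]
 [113. -63. 199.]
 [112. -63. 204.]
 [112. -63. 208.]
 [111. -60. 210.]]
```

View pics/s10c.png

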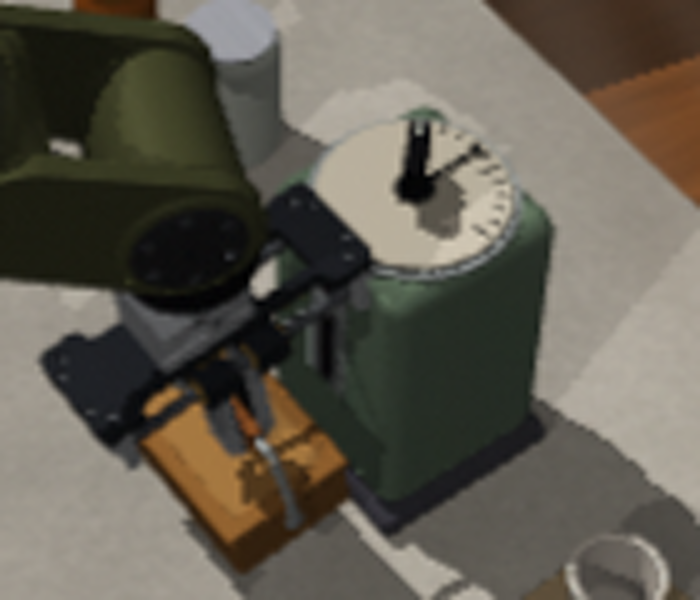

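View pics/w10.png

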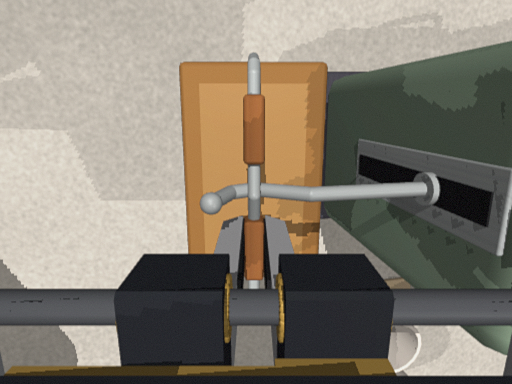

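About 1.7 N is left and the pointer has turned clockwise. The leaned body is near z=249, clear of the case. Continuing at a finer pace.

Call:
apply_moves --series '[[[0,0,-0.15],[0,0,0],0],[[0,0,-0.3],[0,0,0],0],[[0,0,-0.45],[0,0,0],0],[[0,0,-0.6],[0,0,0],0],[[0,0,-0.75],[0,0,0],0],[[0,0,-0.85],[0,0,0],0],[[0,0,-0.95],[0,0,0],0],[[0,0,-1],[0,0,0],0],[[0,0,-1],[0,0,0],0],[[0,0,-1],[0,0,0],0]]'

```text
clock: 16.25
eef_pos: [520.2, -95.5, 118.2]
eef_rot: [3.141, -0.161, 0.045]
wrist_force: [0.8, 1.0, 0.0]
finger_gap: 9.7
```

```bash
python3 - <<'E'
from h import *
F=[]
for i in range(4):
    p,d,s=snap('wrist','w11'); F.append(np.r_[s['wrist_force'],s['moment']])
print(s['clock'],s['eef_pos'],s['finger_gap'],np.round(F,2),np.mean(F,0).round(2))
z=np.load('pics/w11.npz');C=cloud(wc('w11'),z['d'])
for u,v in [(209,203),(235,190),(245,189),(265,188),(270,189),(290,192),(400,189)]: print(C[v,u].round(1))
R=Ro.from_euler('xyz',s['eef_rot']).as_matrix();print(s['eef_pos']+R@kt)
E
```

```text
16.4 [520.18045948 -95.47474481 118.17934031] 9.610379287362484 [[ 0.84  1.01  0.02  0.04  0.15  0.04]
 [ 0.81  1.01 -0.76  0.06  0.15 -0.  ]
 [ 0.74 -0.43  0.21  0.08  0.1   0.02]
 [ 0.32  1.06 -0.5   0.07  0.12 -0.01]] [ 0.68  0.66 -0.26  0.06  0.13  0.01]
[491.7 -65.4 170.6]
[504.3 -64.4 152.3]
[509.4 -64.5 149.8]
[519.2 -64.1 149.4]
[520.9 -63.8 152.6]
[529.3 -63.9 157.8]
[580.8 -60.8 163.7]
[513.58258098 -65.72584968 151.25094804]
```

View pics/w11.png

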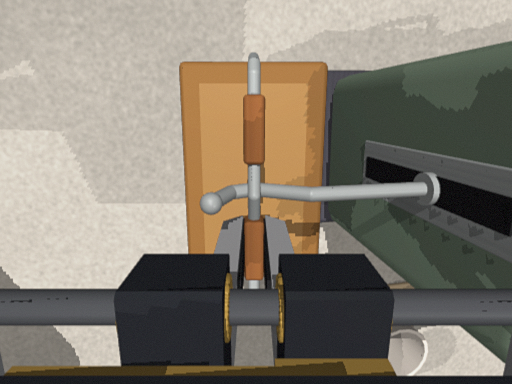

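The force is about zero (-0.26 N average) at a dip of about 44 mm. I'll lower the last 2 mm, then open very gradually so the lean comes out without a swing.

Call:
apply_moves --series '[[[0,0,-0.1],[0,0,0],0],[[0,0,-0.2],[0,0,0],0],[[0,0,-0.2],[0,0,0],0],[[0,0,-0.2],[0,0,0],10.5],[[0,0,-0.2],[0,0,0],11],[[0,0,-0.2],[0,0,0],11.4],[[0,0,-0.2],[0,0,0],11.8],[[0,0,-0.2],[0,0,0],12.2],[[0,0,-0.2],[0,0,0],12.6],[[0,0,-0.2],[0,0,0],13]]'

```text
clock: 17.7
eef_pos: [520.2, -95.5, 116.2]
eef_rot: [3.141, -0.161, 0.045]
wrist_force: [-0.1, -0.4, 0.1]
finger_gap: 12.2
```

Call:
apply_moves --series '[[[0,0,0],[0,0,0],13.4],[[0,0,0],[0,0,0],13.8],[[0,0,0],[0,0,0],14.2],[[0,0,0],[0,0,0],14.6],[[0,0,0],[0,0,0],15],[[0,0,0],[0,0,0],15.5],[[0,0,0],[0,0,0],16],[[0,0,0],[0,0,0],17],[[0,0,0],[0,0,0],18],[[0,0,0],[0,0,0],19]]'

```text
clock: 18.95
eef_pos: [520.2, -95.5, 116.2]
eef_rot: [3.141, -0.161, 0.045]
wrist_force: [0.1, -0.1, 0.1]
finger_gap: 18.0
```

```bash
python3 - <<'E'
from h import *
F=[]
for i in range(2):
    p,d,s=snap('wrist','w12'); F.append(np.r_[s['wrist_force'],s['moment']])
print(s['clock'],s['eef_pos'],s['finger_gap'],np.round(F,2))
E
```

```text
19.0 [520.17283808 -95.46900326 116.16569177] 17.98149206930688 [[ 0.12 -0.12  0.13 -0.05  0.14 -0.06]
 [-0.08 -0.34 -0.09 -0.07  0.13 -0.03]]
```

View pics/w12.png

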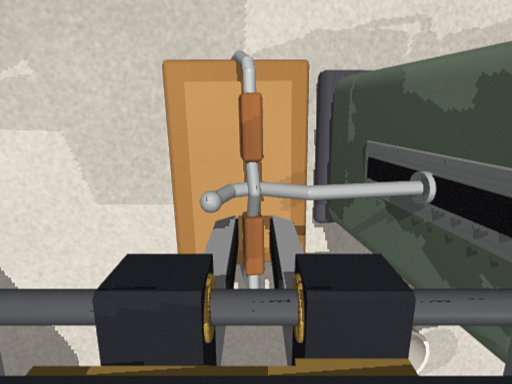

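The tin has swung upright between the open fingers (the wooden grip sits freely at rows 215-275) and the force is zero. Withdrawing along the tool axis, then going up over the dial while it settles.

Call:
apply_moves --series '[[[0,0,0],[0,0,0],25],[[0,0,0],[0,0,0],32],[[-0.16,0,1],[0,0,0],32],[[-0.32,0,2],[0,0,0],32],[[-0.56,0,3.5],[0,0,0],32],[[-0.8,0,5],[0,0,0],32],[[-1.3,0,8],[0,0,0],32],[[-1.9,0,12],[0,0,0],32],[[-2.4,0,16],[0,0,0],32],[[-2.8,0,20],[0,0,0],32]]'

```text
clock: 20.3
eef_pos: [491.5, -95.4, 318.5]
eef_rot: [3.141, -0.161, 0.045]
wrist_force: [-0.3, -0.9, 0.5]
finger_gap: 30.1
```

Call:
apply_moves --series '[[[1,0.3,1.5],[-0.002,0.04,0],32],[[4,1,2.5],[-0.004,0.08,0],40],[[7,1.8,3],[-0.006,0.12,0],40],[[10,2.6,3],[-0.007,0.16,0],40],[[11.5,3.5,3],[-0.007,0.16,0],40],[[11.5,3.5,3],[-0.007,0.16,0],40],[[11.5,3.5,3],[-0.007,0.16,0],40],[[11.5,3.5,3],[-0.007,0.16,0],40],[[11.5,3.5,3],[-0.007,0.16,0],40],[[11.5,3.5,3],[-0.007,0.16,0],40]]'

```text
clock: 21.55
eef_pos: [607.0, -60.6, 346.4]
eef_rot: [3.141, -0.001, 0.045]
wrist_force: [0.2, -0.3, -0.5]
finger_gap: 37.4
```

```bash
python3 - <<'E'
from h import *
p,d,s=snap('wrist','w13'); print(s['clock'],s['eef_pos'],s['eef_rot'],s['finger_gap'],s['wrist_force'])
snap('side','s13')
E
```

```text
21.55 [606.97211229 -60.59704793 346.39723635] [ 3.14133079e+00 -7.53320849e-04  4.45413769e-02] 37.408839702242325 [ 0.15311106 -0.26694028 -0.52366242]
```

View pics/w13.png

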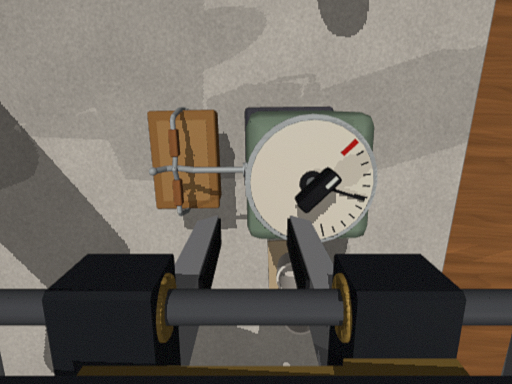

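The tin hangs on the hook at left. The red line is at (350,147), the pointer tip at (364,198), the knob bar near (318,190) and the dial circle is centred near (311,182). Measuring axis and angles.

```bash
cat >> h.py <<'E'
def dialm(tag,cen=None,verbose=True):
    z=np.load(f'pics/{tag}.npz');c=wc(tag);p=z['p'];d=z['d'];C=cloud(c,d);h=cv2.cvtColor(p,cv2.COLOR_RGB2HSV)
    # cream face: fit ellipse by casting rim pixels on face plane
    m=((abs(C[...,2]-229)<6)&(np.linalg.norm(C[...,:2]-[660,-59],axis=-1)<58)&(p[...,0]>150)&(h[...,1]<70)).astype(np.uint8)
    v,u=np.nonzero(m);P=np.array([onz(c,a,b,229)[:2] for a,b in zip(u,v)])
    cc,r=cv2.minEnclosingCircle(P.astype(np.float32))
    red=((p[...,0].astype(int)-p[...,1]>60)&((h[...,0]<8)|(h[...,0]>172))&(np.linalg.norm(C[...,:2]-[660,-59],axis=-1)<70))
    v,u=np.nonzero(red);PR=np.array([onz(c,a,b,231)[:2] for a,b in zip(u,v)])
    return c,cc,r,PR,(u,v),p,C
E
python3 - <<'E'
from h import *
c,cc,r,PR,uv,p,C=dialm('w13');print(cc,r,len(PR),PR.mean(0),PR.min(0),PR.max(0))
crop('w13','w13c',235,100,385,250,5)
E
```

```text
(659.9623413085938, -58.31526565551758) 58.020835876464844 104 [692.73792855 -22.28035037] [685.4889287  -30.06654429] [699.88474618 -15.18745678]
```

View pics/w13c.png

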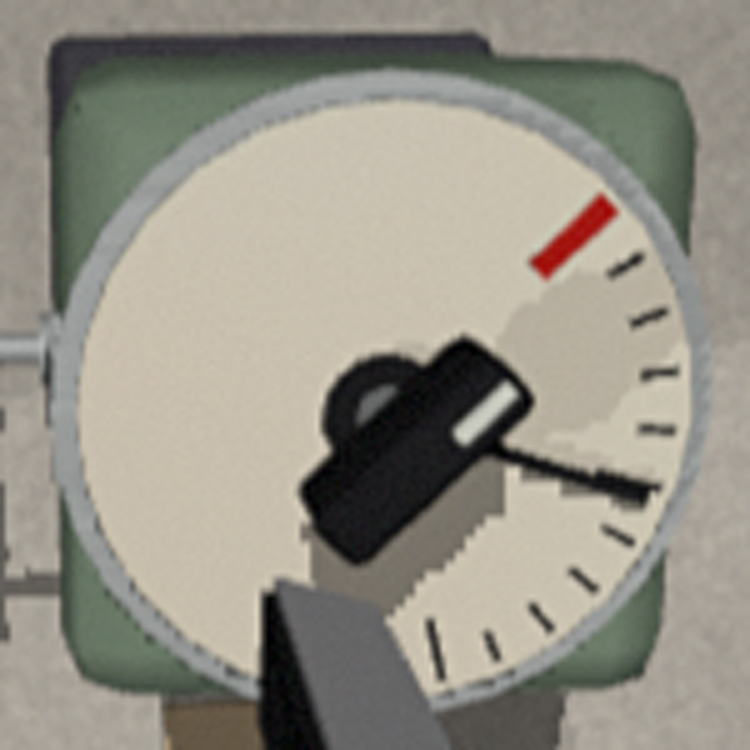

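```bash
python3 - <<'E'
from h import *
c=wc('w13');f=lambda x,y:(235+x/5,100+y/5)
z=np.load('pics/w13.npz');p=z['p'];h=cv2.cvtColor(p,cv2.COLOR_RGB2HSV);C=cloud(c,z['d'])
m=((np.linalg.norm(C[...,:2]-[660,-59],axis=-1)<75)&(abs(C[...,2]-229)<8)&(h[...,0]>10)&(h[...,0]<30)&(h[...,1]>25)).astype(np.uint8)
n,l,st,ce=cv2.connectedComponentsWithStats(m);k=1+np.argmax(st[1:,4]);print(st[k])
ct=max(cv2.findContours((l==k).astype(np.uint8),cv2.RETR_EXTERNAL,cv2.CHAIN_APPROX_NONE)[0],key=len)
hl=cv2.convexHull(ct);pts=np.array([onz(c,*q[0],229)[:2] for q in hl]).astype(np.float32);pts=pts[pts[:,1]>-85]
A=np.c_[2*pts,np.ones(len(pts))];s=np.linalg.lstsq(A,(pts**2).sum(1),rcond=None)[0];print('circle',s[:2],np.sqrt(s[2]+s[0]**2+s[1]**2))
print('byeye',onz(c,*f(385,403),229))
print('bar',onz(c,*f(417,448),269),[onz(c,*f(*q),269)[:2].round(1) for q in [(470,340),(535,395),(362,565),(302,490)]])
bm=(p.max(-1)<60)&(abs(C[...,2]-269)<4)&(np.linalg.norm(C[...,:2]-[660,-59],axis=-1)<35)
print('bar depth',bm.sum(),cv2.minAreaRect(C[bm][:,:2].astype(np.float32)),np.median(C[bm][:,2]))
from h import dialm
PR=dialm('w13')[3];cen=np.array([660,-59.])
tip=onz(c,*f(650,490),231)
v=cv2.fitLine(PR.astype(np.float32),cv2.DIST_HUBER,0,.01,.01).ravel();print('red line dir',np.degrees(np.arctan2(v[1],v[0])),v)
for cen in (s[:2],[660,-59]):
    e=PR.mean(0)-cen;g=tip[:2]-cen;print('red',np.degrees(np.arctan2(e[1],e[0])),np.hypot(*e),'ptr',np.degrees(np.arctan2(g[1],g[0])),np.hypot(*g))
E
```

```text
[ 251  120  122  119 9375]
circle [661.36409983 -57.25629393] 57.16424224127469
byeye [661.77344261 -55.60269193 229.        ]
bar [659.99438173 -54.43814201 269.        ] [array([666.9, -36.2]), array([678.3, -44.8]), array([652.7, -74.8]), array([641.7, -62.4])]
bar depth 648 ((660.8377075195312, -57.08026123046875), (40.777061462402344, 13.230146408081055), 47.853511810302734) 267.66970267557167
red line dir 49.103523 [ 6.5469438e-01  7.5589371e-01  6.9250873e+02 -2.2313202e+01]
red 48.10752489677027 46.98546324025443 ptr -13.650363040522205 52.851231127265784
red 48.280943643868106 49.194558995180294 ptr -11.502588828154774 53.80308928160422
```

The axis is at (661,-57.1): bar centre and dial circle agree within 1 mm. The bar and red line point to 48.2° and the pointer to -13.7°, so the turn needed is about 62° (1.08 rad). That matches the 45 mm dip (0.024 × 45 = 1.08). Going over the knob with the jaws across the bar (yaw -0.73).

Call:
apply_moves --series '[[[1,0,0],[0,0,-0.15],40],[[2.5,0.15,0],[0,0,-0.31],40],[[4,0.25,0],[0,0,-0.47],40],[[5.2,0.35,0],[0,0,-0.63],40],[[5.4,0.35,-1],[0,0,-0.775],40],[[5.4,0.35,-3.5],[0,0,-0.775],40],[[5.4,0.35,-6],[0,0,-0.775],40],[[5.4,0.35,-6],[0,0,-0.775],40],[[5.4,0.35,-6],[0,0,-0.775],40],[[5.4,0.35,-6],[0,0,-0.775],40]]' --grip_force 10

```text
clock: 22.9
eef_pos: [661.4, -57.0, 287.4]
eef_rot: [-3.141, -0.002, -0.73]
wrist_force: [-0.1, 0.1, -0.2]
finger_gap: 38.0
```

```bash
python3 - <<'E'
from h import *
p,d,s=snap('wrist','w14'); print(s['clock'],s['eef_pos'],s['eef_rot'],s['finger_gap'],s['wrist_force'])
c=wc('w14');C=cloud(c,d);R=Ro.from_euler('xyz',s['eef_rot']).as_matrix()
bm=(p.max(-1)<60)&(abs(C[...,2]-268)<5)&(np.linalg.norm(C[...,:2]-[661,-57],axis=-1)<32)
r=cv2.minAreaRect(C[bm][:,:2].astype(np.float32));print(bm.sum(),r)
E
```

```text
22.9 [661.42607303 -56.99255816 287.44728904] [-3.14082120e+00 -1.93661388e-03 -7.30195405e-01] 38.014447119605514 [-0.13433808  0.08245333 -0.17738505]
1018 ((662.2415771484375, -56.77494812011719), (40.92405319213867, 12.545766830444336), 47.96331024169922)
```

View pics/w14.png

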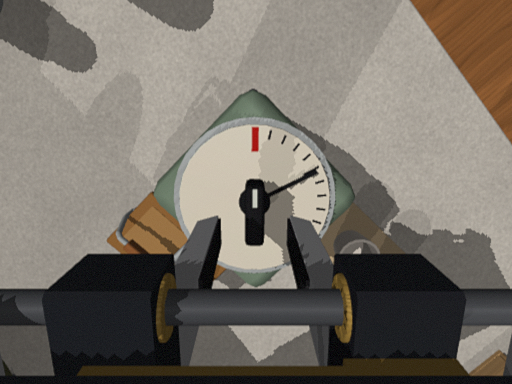

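The bar lies between the open jaws, aligned, with the red line vertical at (255,139) and the pointer tip at (317,171). Going down and closing gently.

Call:
apply_moves --series '[[[0.03,0,-2],[0,0,0],35],[[0.03,0,-4],[0,0,0],30],[[0.03,0,-5.4],[0,0,0],30],[[0.03,0,-5.8],[0,0,0],30],[[0.03,0,-5.8],[0,0,0],22],[[0.03,0,-5.8],[0,0,0],18],[[0.03,0,-5.8],[0,0,0],15],[[0.03,0,-5.8],[0,0,0],10],[[0.03,0,-5.8],[0,0,0],10],[[0.03,0,-5.8],[0,0,0],10]]' --grip_force 10

```text
clock: 24.2
eef_pos: [661.9, -57.2, 228.6]
eef_rot: [-3.141, -0.002, -0.73]
wrist_force: [5.2, -2.7, 1.4]
finger_gap: 12.8
```

```bash
python3 - <<'E'
from h import *
p,d,s=snap('wrist','w15'); print(s['clock'],s['eef_pos'],s['eef_rot'],s['finger_gap'],s['wrist_force'],s['moment'])
c=wc('w14')
for cen in ([661.4,-57.0],[662,-57]):
  a=[]
  for q in [(255.3,139),(317,171)]:
    g=onz(c,*q,231)[:2]-cen;a.append(np.degrees(np.arctan2(g[1],g[0])));print(q,a[-1],np.hypot(*g))
  print(a[0]-a[1],np.radians(a[0]-a[1]))
E
```

```text
24.2 [661.87618854 -57.19900761 228.60373249] [-3.14110736e+00 -1.88709320e-03 -7.30406753e-01] 12.793107744065908 [ 5.17279399 -2.66894274  1.35258297] [-0.4301958  -0.63854222  0.01261273]
(255.3, 139) 46.66784310390449 46.9862438150895
(317, 171) -15.470429685589254 52.54206243125255
62.13827278949374 1.0845174516790672
(255.3, 139) 47.204725136089124 46.576552573672856
(317, 171) -15.646895826466366 51.96404794550316
62.85162096255549 1.096967726012081
```

View pics/w15.png

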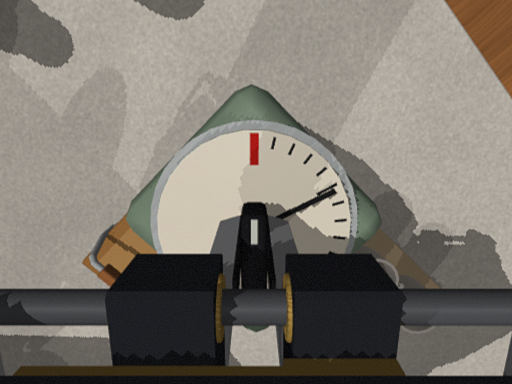

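Gripped: the gap is 12.8 mm, matching the 13 mm bar. A small side load of 6 N points to about 0.6 mm off centre, so I'll shift slightly. Turning clockwise about 1.05 rad first, then looking.

Call:
apply_moves --series '[[[0.05,-0.03,0],[0,0,-0.06],10],[[0.05,-0.03,0],[0,0,-0.2],10],[[0.05,-0.03,0],[0,0,-0.34],10],[[0.05,-0.03,0],[0,0,-0.48],10],[[0.05,-0.03,0],[0,0,-0.62],10],[[0.05,-0.03,0],[0,0,-0.76],10],[[0.05,-0.03,0],[0,0,-0.9],10],[[0.05,-0.03,0],[0,0,-1.0],10],[[0.05,-0.03,0],[0,0,-1.05],10],[[0.05,-0.03,0],[0,0,-1.05],10]]'

```text
clock: 25.5
eef_pos: [662.1, -57.9, 228.7]
eef_rot: [-3.141, -0.001, -1.782]
wrist_force: [3.1, -3.9, 3.1]
finger_gap: 13.0
```

```bash
python3 - <<'E'
from h import *
p,d,s=snap('wrist','w16'); print(s['clock'],s['eef_pos'],s['eef_rot'],s['finger_gap'],s['wrist_force'],s['moment'])
crop('w16','w16c',180,110,340,220,5)
E
```

```text
25.5 [662.13011628 -57.94612421 228.65345548] [-3.14061012e+00 -1.24781341e-03 -1.78154043e+00] 13.044089471827743 [ 3.06067357 -3.94269938  3.05509448] [-0.78699153 -0.23623793 -0.021078  ]
```

View pics/w16.png

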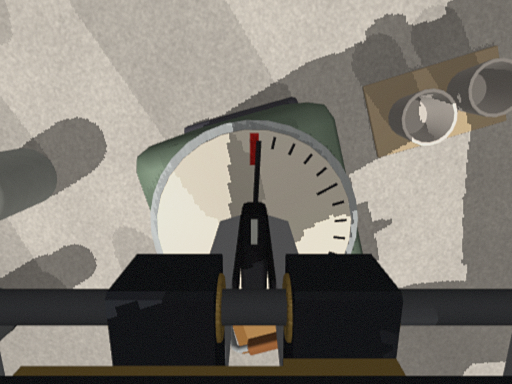

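View pics/w16c.png

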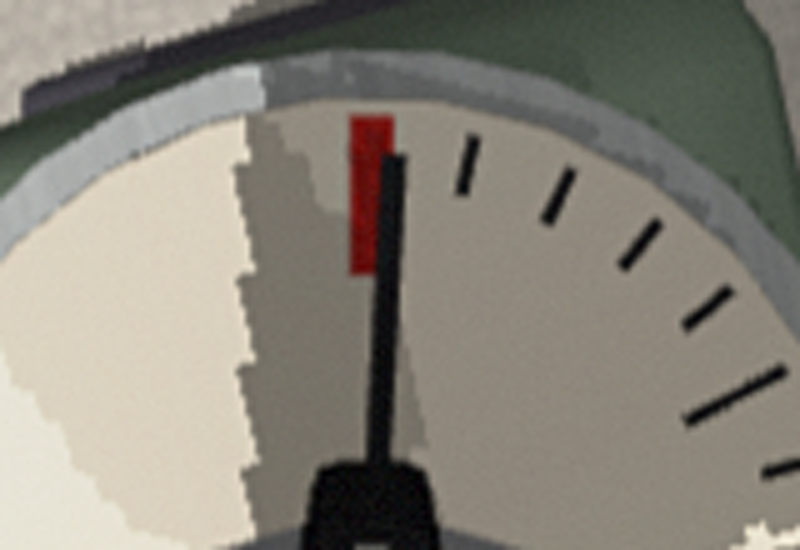

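The red line is centred at column 254.2 and the pointer tip at 258.8. That is 4.6 px, about 2.6 mm at 50 mm radius, so about 0.05 rad more clockwise.

```bash
python3 - <<'E'
from h import *
c=wc('w16')
t=onz(c,180+394/5,110+160/5,231)[:2];r=onz(c,180+371/5,110+160/5,231)[:2];print(np.hypot(*(t-r)))
for cen in ([661.4,-57.2],[662,-57.5]):
    a=[np.arctan2(*(q-cen)[::-1]) for q in (r,t)];print(a[0]-a[1],np.hypot(*(t-cen)))
E
```

```text
2.5355662103420498
0.04951561122248918 51.22618031911348
0.05016178928692008 50.56806080851703
```

Call:
apply_moves --series '[[[0,0,0],[0,0,-0.02],10],[[0,0,0],[0,0,-0.04],10],[[0,0,0],[0,0,-0.052],10],[[0,0,0],[0,0,-0.052],10],[[0,0,0],[0,0,-0.052],10],[[0,0,0],[0,0,-0.052],10],[[0,0,0],[0,0,-0.052],10],[[0,0,0],[0,0,-0.052],10],[[0,0,0],[0,0,-0.052],10],[[0,0,0],[0,0,-0.052],10]]'

```text
clock: 26.8
eef_pos: [662.1, -58.0, 228.6]
eef_rot: [-3.141, -0.001, -1.833]
wrist_force: [1.7, -5.0, 3.2]
finger_gap: 13.4
```

```bash
python3 - <<'E'
from h import *
p,d,s=snap('wrist','w17'); print(s['clock'],s['eef_pos'],s['eef_rot'],s['wrist_force'])
crop('w17','w17c',200,110,310,210,7)
E
```

```text
26.8 [662.12739041 -57.97953352 228.61222239] [-3.14061986e+00 -1.22814066e-03 -1.83281675e+00] [ 1.70736186 -4.96136136  3.1920339 ]
```

View pics/w17c.png

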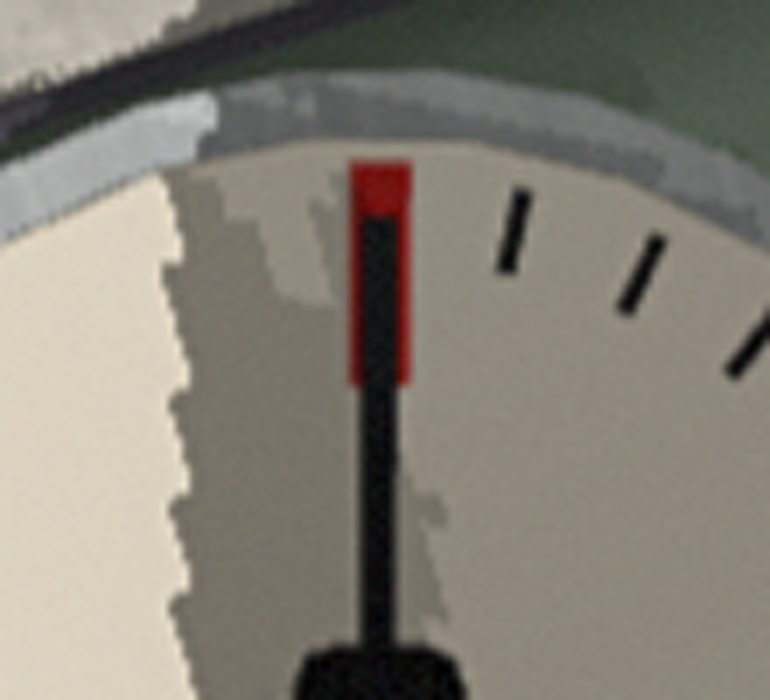

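The red line lies under the pointer (centres 378 and 380 in the 7× crop). Releasing slowly, then straight up.

Call:
apply_moves --series '[[[0,-0.04,0],[0,0,0],10],[[0,-0.04,0],[0,0,0],15],[[0,-0.04,0],[0,0,0],20],[[0,-0.04,0],[0,0,0],28],[[0,-0.04,0],[0,0,0],32],[[0,-0.04,0],[0,0,0],32],[[0,-0.04,2],[0,0,0],32],[[0,-0.04,5],[0,0,0],32],[[0,-0.04,8],[0,0,0],32],[[0,-0.04,10],[0,0,0],32]]'

```text
clock: 28.1
eef_pos: [662.0, -57.7, 329.8]
eef_rot: [-3.14, -0.0, -1.832]
wrist_force: [-0.3, 0.1, -1.0]
finger_gap: 29.7
```

```bash
python3 - <<'E'
from h import *
p,d,s=snap('wrist','w18'); print(s['clock'],s['eef_pos'],s['eef_rot'],s['wrist_force'])
crop('w18','w18c',180,100,330,230,5)
snap('side','s18');crop('s18','s18c',200,140,340,260,5)
E
```

```text
28.1 [662.01051731 -57.67054878 329.77221843] [-3.14039320e+00 -2.75387949e-04 -1.83221027e+00] [-0.34356581  0.0628216  -1.03063679]
```

View pics/w18c.png

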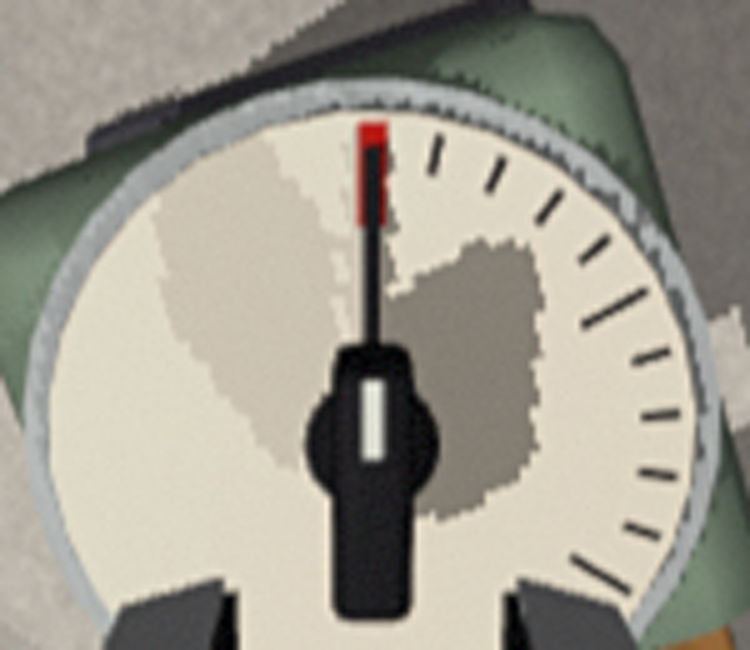

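View pics/s18c.png

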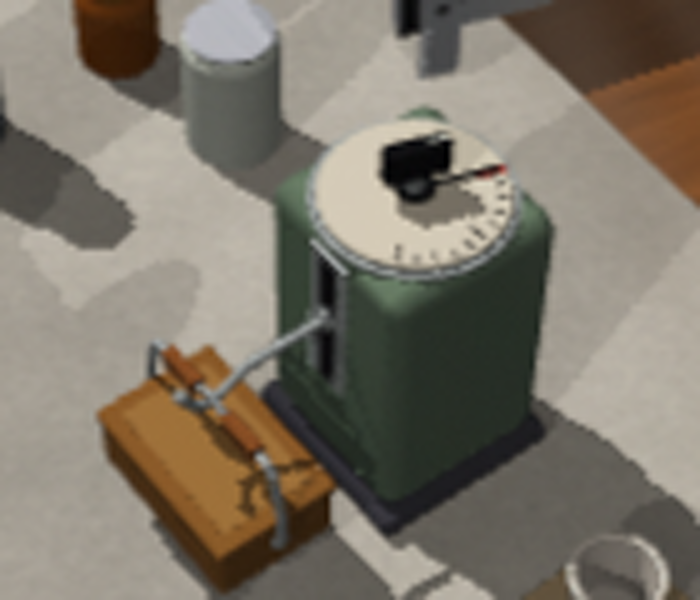

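The pointer lies on the red line (both at column ~372 in the 5× crop) and the tin hangs from its kink on the hook, clear of the table. I'll wait one call with the tool raised, check stillness, then hand in.

Call:
apply_moves --series '[[[0,0,1],[0,0,0],32],[[0,0,2],[0,0,0],32],[[0,0,2],[0,0,0],32],[[0,0,2],[0,0,0],32],[[0,0,2],[0,0,0],32],[[0,0,2],[0,0,0],32],[[0,0,2],[0,0,0],32],[[0,0,2],[0,0,0],32],[[0,0,2],[0,0,0],32],[[0,0,2],[0,0,0],32]]'

```text
clock: 29.45
eef_pos: [661.9, -57.7, 348.1]
eef_rot: [3.141, -0.0, -1.832]
wrist_force: [-0.3, 0.1, -0.5]
finger_gap: 30.4
```

```bash
python3 - <<'E'
from h import *
p,d,s=snap('side','s19');p2,_,_=snap('wrist','w19')
a=np.load('pics/s18.npz')['p'].astype(int)
D=np.abs(a-p).max(-1);print(s['clock'],'tin area diff',D[190:265,215:275].mean().round(2),'dial',D[155:200,258:308].mean().round(2),'table ref',D[300:370,180:260].mean().round(2))
# tin edge location between frames
for im in (np.load('pics/s13.npz')['p'],a.astype(np.uint8),p):
    h=cv2.cvtColor(im,cv2.COLOR_RGB2HSV);m=(h[...,1]>110)&(h[...,0]<22);m[:195]=0;m[265:]=0;m[:,:210]=0;m[:,275:]=0
    v,u=np.nonzero(m);print(u.mean().round(2),v.mean().round(2),len(u))
crop('w19','w19c',180,90,330,230,5)
E
```

```text
29.45 tin area diff 0.88 dial 0.95 table ref 1.49
242.65 233.34 1224
242.69 233.36 1224
242.69 233.33 1222
```

View pics/w19c.png

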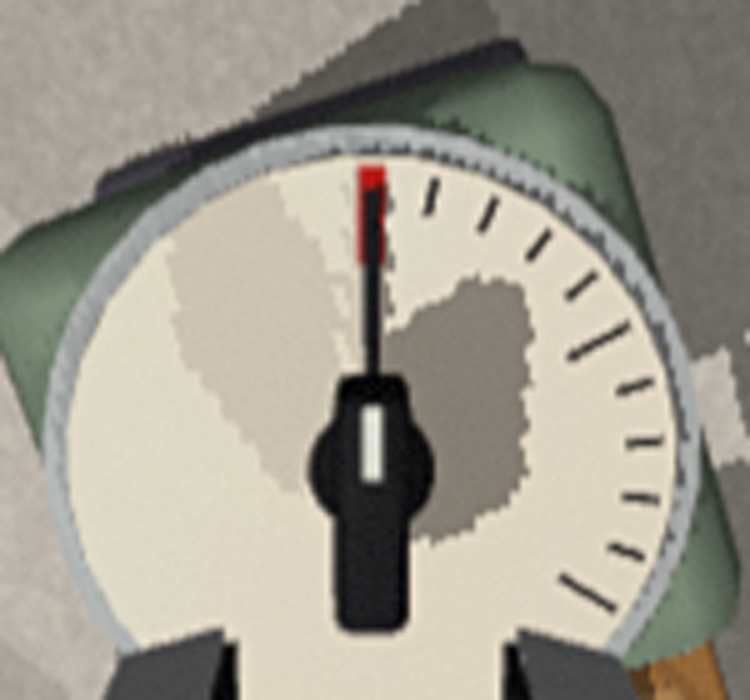

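The pointer is still centred on the red line, the tin has not moved between frames (centroid steady to 0.04 px), and the tool is clear.

```bash
python3 -c "
from cell import manip
print(manip.sign_off())"
```

```text
the job is handed in; nothing more can be done
None
```

The tin hangs by its kink on the scale's hook, and the dial's red zero line lies under the pointer. I handed the job in at about 29.5 s; sign-off gives no verdict.

- **Hanging:** I gripped the -y wooden grip and leaned the tool about 9° so the gripper body cleared the case. I passed the kink over the hook tip and lowered it slowly until the wrist force was about zero, at a dip of about 45 mm (tin about 0.5 kg). Then I opened the fingers gradually.
- **Zeroing:** About 6.5 s after release began, with the pointer settled, I turned the knob about 1.10 rad clockwise in two steps. I released it and withdrew straight up.
- **Last checks:** The pointer was centred on the red line within about 0.005 rad before release, and still on it in both pictures after. The tin stayed still to 0.04 px across three side views, the wrist force was near zero, and nothing touched the tin or knob.
- **Disagreements:**
  - The fingertips sat about 37 mm further back along the tool than the text says. My first grasp closed above the grip without touching anything, and I corrected the offset from the wrist and side depth pictures.
  - While the knob was held there was a side load of 5–6 N, from being about 0.6 mm off centre.

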